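Assemble the cardboard model lighthouse and cottage

TASK

Put the two cardboard models together from the five loose pieces on the craft table. On the round base build the lighthouse: the tower drum at the bottom, the lantern room on it, the cone cap on top; on the square base build the cottage: the walls, set square with the edges of the base, then the ridged roof on them with its ridge along the length of the walls. Centre every piece on what it stands on, set it down gently without dropping it, and leave the glue stick, tape and scissors where they are.

Things in the scene. Friction and masses are not known exactly. Their poses are not given: they have to be found in the camera images.
- tower_mid (a point): Tower drum: upright solid brown cardboard cylinder, 60 mm across and 70 mm high, the largest drum, with small dark window and door patches, loose. Point at its centre, 35 mm above its underside; z is up, out of its top.
- lantern_mid (a point): Lantern room: upright solid brown cardboard cylinder, 46 mm across and 50 mm high, with a ring of pale paper windows round its side, loose. Point at its centre, 25 mm above its underside; z is up, out of its top.
- cap_mid (a point): Cone cap: brown cardboard roof, 44 mm high; its lowest 20 mm is a straight round brim 56 mm across, above that a cone narrowing to 8 mm at the top, with a dark brown tip; flat underside; loose, standing on its underside. Point on its axis, 22 mm above its underside; z is up, out of its top.
- walls_mid (a point): Cottage walls: solid rectangular brown cardboard block with dark window and door patches, 50 mm along its x, 40 mm along its y, 50 mm high, loose. Point at its centre, 25 mm above its underside; z is up, out of its top.
- roof_mid (a point): Cottage roof: solid triangular-prism roof of layered brown cardboard, flat underside, ridge along its x on top. 58 mm long along x between two upright flat triangular ends, 52 mm wide along y at the underside narrowing to the ridge, 44 mm high; loose, standing on its underside. Point on its middle, 22 mm above its underside; z is up, out of its top.
- round_base: Round base: disc of brown board 120 mm across and 12 mm thick, fixed to the table. Origin at the centre of its underside on the table, so its top is 12 mm above; z is up.
- square_base: Square base: square of brown board 110 x 110 mm and 12 mm thick, fixed to the table. Origin at the centre of its underside on the table, so its top is 12 mm above; x and y lie along its edges, z is up.
- glue_stick: Bystander: white glue stick with a black foot, standing upright, 27 mm across and 93 mm high. Origin at the centre of its underside. Not to be disturbed.
- tape_roll: Bystander: buff roll of parcel tape lying flat, 90 mm across, hole 72 mm, 24 mm high. Origin at the centre of its underside. Not to be disturbed.
- scissors: Bystander: scissors lying flat, about 140 mm long and 12 mm high, black finger loops, steel blades. Origin at the pivot on the table, x along the blades towards the tips. Not to be disturbed.

How it is judged:
At the end, for the whole second after the job is handed in: Cap on lantern room on tower on round base; roof on walls on square base: each within 12 mm of centre, seated within 5 mm, upright within 0.1 rad, released, at rest. Walls parallel to the base's edges and roof ridge along the walls' length, within 0.2 rad, either way round (horizontal distance between tower_mid and round_base below 0.012 m and z of tower_mid in the frame of round_base between 0.042 and 0.052 m and horizontal distance between lantern_mid and tower_mid below 0.012 m and z of lantern_mid in the frame of tower_mid between 0.055 and 0.065 m and horizontal distance between cap_mid and lantern_mid below 0.012 m and z of cap_mid in the frame of lantern_mid between 0.042 and 0.052 m and horizontal distance between walls_mid and square_base below 0.012 m and z of walls_mid in the frame of square_base between 0.032 and 0.042 m and horizontal distance between roof_mid and walls_mid below 0.012 m and z of roof_mid in the frame of walls_mid between 0.042 and 0.052 m and (angle between the x axis of walls_mid and the x axis of square_base, either way round below 0.2 rad or angle between the x axis of walls_mid and the y axis of square_base, either way round below 0.2 rad) and angle between the x axis of roof_mid and the x axis of walls_mid, either way round below 0.2 rad and angle between each of tower_mid, lantern_mid, cap_mid, walls_mid, roof_mid's own z axis and vertical below 0.1 rad and linear speed of each of tower, lantern, cap, walls, roof below 0.02 m/s); the robot touches nothing.
It fails at once if the glue stick, the tape or the scissors is shifted more than 30 mm (distance of any of glue_stick, tape_roll, scissors from where it was at the start of the episode above 0.03 m).
It fails at once if a piece is dropped or thrown (faster than 0.6 m/s with no finger on it) ((linear speed of tower above 0.6 m/s and contact force between the fingers and tower below 0.01 N) or (linear speed of lantern above 0.6 m/s and contact force between the fingers and lantern below 0.01 N) or (linear speed of cap above 0.6 m/s and contact force between the fingers and cap below 0.01 N) or (linear speed of walls above 0.6 m/s and contact force between the fingers and walls below 0.01 N) or (linear speed of roof above 0.6 m/s and contact force between the fingers and roof below 0.01 N)).
It also fails if it takes over 128 s, if anything falls off the work surface, if the arm or the gripper's body presses on something with over 40 N, if the wrist force passes 120 N, or if a joint passes its speed limit or range.

ROBOT

A 6-joint arm with a two-finger parallel gripper is mounted at the origin on the work surface. World frame = base frame: x ahead of the robot, y to its left, z up, the work surface at z = 0. Lengths are in m, angles in rad, forces in N, time in s.
With the tool pointing down it reaches from about 0.425 to 0.95 m from the base axis. Payload 14.7 kg.
Tool frame: the origin (TCP) lies between the finger pads; the fingertips stand 17 mm ahead of it and the grasp point (between the pads) lies 2 mm behind it (ctrl.nose_length is the distance from the TCP to the fingertips, in m); y points along the fingers, x is the direction in which the jaws open and shut, and the axes are right-handed (so a half turn about y gives the same grasp; the last joint's range is limited). The gripper opens to 85 mm and grips with 20 to 120 N. Pads are 22 mm wide; open, the fingers measure 114 mm over their backs; the gripper's body (76 mm by 85 mm) begins 54 mm behind the grasp point. The pads swing forward as they close: fully open they stand 13 mm farther back than shut.
Start: joints at [-1.163, 0.48, 1.596, -0, 1.065, -0.047], TCP at [0.286, -0.584, 0.248] pointing down, gripper open.
Joint ranges: [-2.75, 2.75], [-0.82, 2.05], [0.23, 2.67], [-1.56, 4.7], [0.09, 2.69], [-2.92, 2.92]. Speed limits (rad/s): [1.89, 1.89, 2.39, 3.01, 3.01, 3.01].

INTERFACE

Orientations are given as a 3x3 rotation matrix whose columns are the frame's x, y, z axes.
In Python, from cell import ctrl, imaging gives the robot as it stands.
- The arm moves only by the shell command python3 -m crank 'ROWS' [FORCE]. ROWS is JSON, a list of rows, each an object with "translation": the shift along the tool's x, y, z scaled (see below), a list of three; "rotation": the turn, a rotation vector about the tool's x, y, z scaled (see below), a list of three; "hand": the opening, from -1 (shut) to 1 (fully open). In form: [{"translation": [x, y, z], "rotation": [wx, wy, wz], "hand": hand}, ...]. A call has 1 to 10 rows; each row is the pose to reach, as a shift and turn from the pose commanded when the call began, along the tool's axes at that moment; what a row does not reach only later rows make up. The controller multiplies each number of a shift by 800 mm and each number of a turn by 90 degrees. A row lasts 1/10 s, in which the tool goes at most 50 mm and 8.59 degrees, less where a joint would pass 70% of its speed; a pose out of reach is approached as far as the arm can. A call with a number of a shift or a turn outside -1 to 1 is refused whole. A call with a gripper value outside its range is refused whole. The fingers move at their own pace and stop on an object; FORCE is the grip in N (left out, the last holds). Time passes only in rows, so rows that repeat a pose let the fingers close. It gives the time, the measured TCP pose, the force and the opening at its end, in the units of the state.
- ctrl.get_obs(): the state, without advancing time (a new reading comes with each control period).
- imaging.snapshot(name): name is "side" or "top"; returns (picture, depth): 400x640x3 uint8, red, green, blue; 400x640 float32, m along the optical axis (not along the pixel's ray), 0 where there is no reading.
- imaging.camera_model(name): a dict with "fx", "fy", "cx", "cy" (pixels), "D" ([k1, k2, p1, p2, k3] as OpenCV has them; the pictures are not rectified), "R" (3x3) and "t" (3): a world point X has camera coordinates R X + t. Camera axes: x right, y down, z forward; pixel columns grow to the right and rows downward; lengths in m; the calibration is good to about 2 mm. A picture is of the moment at which its call begins. camera_model takes no time and is no camera call.
- ctrl.hand_in(): hands the job in, once; it reports no verdict.
The state is a dict: "clock": time; "qpos": joint angles; "qd": joint speeds; "joint_torque": joint torques, N m; "ee_pos": TCP position; "eef_rot": TCP orientation; "wrist_force": force on the tool from outside, world axes, zero at the start; "torque": the same for the moment, N m; "gripper_width": finger opening in m.
Only numpy, scipy, OpenCV 4.12 (cv2) and the standard library are available. Lean on these libraries where they do the work, as an engineer would, in place of code of your own. Each camera call takes 0.05 s, during which the arm holds its last target.

## Working session

There is one attempt and no reset: what is moved stays moved. The work goes in short steps, Python scripts to look and compute and a shell command to move; the robot and the scene stay as the last step left them, time stands still between calls to the robot, and variables do not carry over. Pictures are saved under pics/ and viewed, and the job is handed in when it is done.

```bash
ls; mkdir -p pics; python3 - <<'E'
from cell import ctrl, imaging
import cv2, numpy as np
for n in ("top","side"):
    p,d=imaging.snapshot(n); np.savez(f'pics/{n}0.npz',p=p,d=d)
    cv2.imwrite(f'pics/{n}0.png',p[:,:,::-1]); print(n,imaging.camera_model(n))
o=ctrl.get_obs(); print(o)
E
```

```text
pics
top {'fx': 484.39465901536465, 'fy': 484.39465901536465, 'cx': 315.6988499219166, 'cy': 195.22995749508908, 'D': array([-0.06846615,  0.        ,  0.        ,  0.        ,  0.        ]), 'R': array([[ 0.00326322, -0.99973173,  0.02293058],
       [-0.998551  , -0.00448937, -0.05362596],
       [ 0.05371452, -0.02272236, -0.99829777]]), 't': array([-0.02611423,  0.57253797,  1.21723586])}
side {'fx': 380.8524436984091, 'fy': 380.8524436984091, 'cx': 318.07083708289275, 'cy': 200.47226717503557, 'D': array([-0.03451718,  0.        ,  0.        ,  0.        ,  0.        ]), 'R': array([[ 0.98839302, -0.15086931,  0.01782389],
       [-0.10106464, -0.74058965, -0.66431387],
       [ 0.11342476,  0.65480182, -0.74724119]]), 't': array([-0.57493919,  0.11153417,  0.94662438])}
{'clock': 0.1, 'qpos': array([-1.16260300e+00,  4.80761026e-01,  1.59680771e+00,  4.66787178e-06,
        1.06507350e+00, -4.66185410e-02]), 'qd': array([ 0.00093636, -0.00227871, -0.00250816, -0.000157  , -0.00239403,
        0.00215898]), 'joint_torque': array([ 9.64082137e-04, -9.52253938e+01, -4.31036460e+01, -1.59394931e-04,
        5.22111412e-03, -1.51464761e-06]), 'ee_pos': array([ 0.28541516, -0.58360711,  0.24774298]), 'eef_rot': array([[ 4.39291064e-01, -4.12886540e-04,  8.98344695e-01],
       [-8.98344178e-01,  9.64971552e-04,  4.39291255e-01],
       [-1.04825452e-03, -9.99999449e-01,  5.29891606e-05]]), 'wrist_force': array([-0.29227995,  0.10421496,  0.45892783]), 'torque': array([-0.01272778,  0.04226247, -0.00210829]), 'gripper_width': 0.08517938188286821}
```

View pics/top0.png

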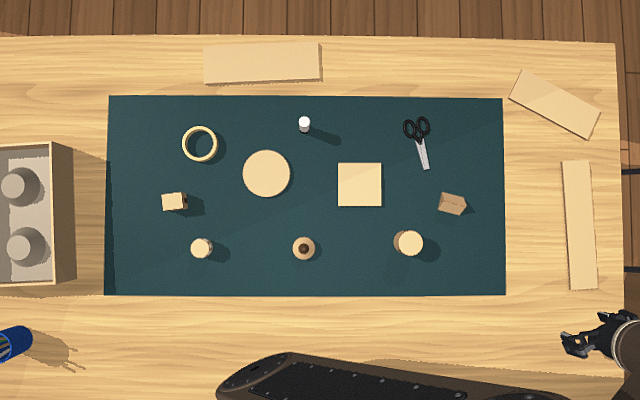

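View pics/side0.png

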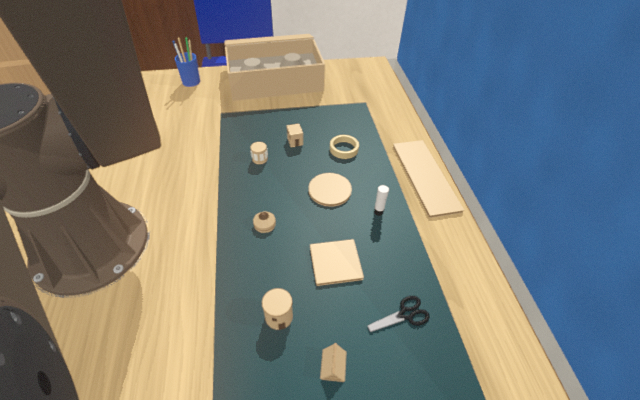

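Top view: walls (175,201), lantern (201,248), cap (304,248), tower (409,243), roof (453,203), round base (267,173), square base (360,184); tape (200,144), glue (304,124), scissors (420,140). Next I get positions from depth in both views.

```bash
cat > h.py <<'E'
import numpy as np, cv2
from cell import ctrl, imaging
def cloud(n,d):
    m=imaging.camera_model(n); K=np.array([[m['fx'],0,m['cx']],[0,m['fy'],m['cy']],[0,0,1]])
    v,u=np.mgrid[0:400,0:640]
    q=cv2.undistortPoints(np.stack([u,v],-1).reshape(-1,1,2).astype(float),K,m['D']).reshape(400,640,2)
    c=np.dstack([q*d[...,None],d]); return (c-m['t'])@m['R']
def proj(n,X):
    m=imaging.camera_model(n); K=np.array([[m['fx'],0,m['cx']],[0,m['fy'],m['cy']],[0,0,1]])
    return cv2.projectPoints(np.atleast_2d(X).astype(float),cv2.Rodrigues(m['R'])[0],m['t'],K,m['D'])[0].reshape(-1,2)
E
python3 - <<'E'
from h import *
seeds=dict(walls=(175,201),lantern=(201,248),cap=(304,248),tower=(409,243),roof=(453,203),rbase=(267,173),sbase=(360,184),glue=(304,124),tape=(200,144))
W={n:cloud(n,np.load(f'pics/{n}0.npz')['d']) for n in("top","side")}
for k,(u,v) in seeds.items():
    c=W['top'][v,u]
    for n in W:
        X=W[n]; r=0.075 if 'base' in k else 0.05
        tab=X[np.hypot(X[...,0]-c[0],X[...,1]-c[1])<.12]; tab=np.median(tab[np.abs(tab[:,2])<.008][:,2])
        s=(np.hypot(X[...,0]-c[0],X[...,1]-c[1])<r)&(X[...,2]>tab+.006)
        P=X[s]; zt=np.percentile(P[:,2],95); T=P[P[:,2]>zt-.006]
        rect=cv2.minAreaRect(T[:,:2].astype(np.float32)*1000)
        cc,rr=cv2.minEnclosingCircle(T[:,:2].astype(np.float32)*1000)
        print(k,n,'tab%.4f'%tab,'top%.4f'%zt,'n',len(T),'mean',T[:,:2].mean(0).round(4),'rect',np.round(rect[0],1),np.round(rect[1],1),round(rect[2],1),'circ',np.round(cc,1),round(rr,1))
E
```

```text
walls top tab0.0015 top0.0541 n 288 mean [0.5544 0.3318] rect [554.7 332.5] [40.3 52.1] 7.6 circ [554.8 332. ] 31.0
walls side tab0.0020 top0.0528 n 142 mean [0.5568 0.329 ] rect [557.2 330.4] [39.8 53.3] 5.4 circ [556.4 329.5] 31.5
lantern top tab0.0016 top0.0540 n 235 mean [0.4392 0.2623] rect [439.7 261.1] [39.3 44.5] 0.4 circ [440.8 261.7] 22.9
lantern side tab0.0020 top0.0525 n 139 mean [0.4409 0.2593] rect [441.5 261.1] [44.6 44.4] 86.2 circ [440.4 260.5] 23.9
cap top tab0.0016 top0.0439 n 71 mean [0.4383 0.0077] rect [437.3   6.8] [25.8 23.6] 68.4 circ [439.4   6.9] 14.2
cap side tab0.0017 top0.0425 n 53 mean [0.4413 0.0024] rect [440.8   2.5] [22.2 18.2] 7.1 circ [440.7   2.4] 12.3
tower top tab0.0019 top0.0745 n 418 mean [ 0.4541 -0.253 ] rect [ 453.8 -252.9] [59.  58.9] 47.3 circ [ 453.8 -253.3] 30.6
tower side tab0.0017 top0.0721 n 661 mean [ 0.4559 -0.2564] rect [ 455.2 -255.5] [60.5 59.6] 83.1 circ [ 455.6 -255.1] 31.0
roof top tab0.0019 top0.0448 n 66 mean [ 0.5535 -0.3717] rect [ 552.6 -374.1] [57.5  9.9] 73.9 circ [ 554.5 -374.6] 28.8
roof side tab0.0018 top0.0445 n 1
[... 339 characters left out ...]
tab0.0017 top0.0170 n 1472 mean [ 0.6018 -0.1349] rect [ 602.3 -134.9] [108.4 108.8] 0.2 circ [ 601.7 -136.8] 74.3
sbase side tab0.0016 top0.0150 n 1791 mean [ 0.6035 -0.1396] rect [ 604.4 -136.6] [110.6 113.6] 0.0 circ [ 603.9 -139.1] 74.8
glue top tab0.0016 top0.0960 n 96 mean [0.7461 0.0071] rect [747.2   6.6] [25.6 24.1] 0.2 circ [746.5   7.2] 13.5
glue side tab0.0017 top0.0947 n 61 mean [0.7468 0.0036] rect [746.2   4.3] [22.7 24. ] 27.1 circ [747.2   4.5] 13.5
tape top tab0.0016 top0.0285 n 285 mean [0.705 0.274] rect [703.7 273.1] [87.7 87.6] 1.1 circ [703.7 272.5] 45.4
tape side tab0.0020 top0.0265 n 190 mean [0.7051 0.2709] rect [705.7 270.9] [89.4 84.8] 77.0 circ [705.8 270.5] 45.9
```

```bash
python3 - <<'E'
import cv2,numpy as np
p=cv2.imread('pics/top0.png')
a=[cv2.resize(p[y-28:y+29,x-38:x+38],None,fx=5,fy=5,interpolation=cv2.INTER_CUBIC) for x,y in((175,201),(453,203))]
s=cv2.imread('pics/side0.png')
b=[cv2.resize(s[y-28:y+29,x-38:x+38],None,fx=5,fy=5,interpolation=cv2.INTER_CUBIC) for x,y in((295,135),(334,362))]
cv2.imwrite('pics/crop.png',np.vstack([np.hstack(a),np.hstack(b)]))
E
```

```text
(no output)
```

View pics/crop.png

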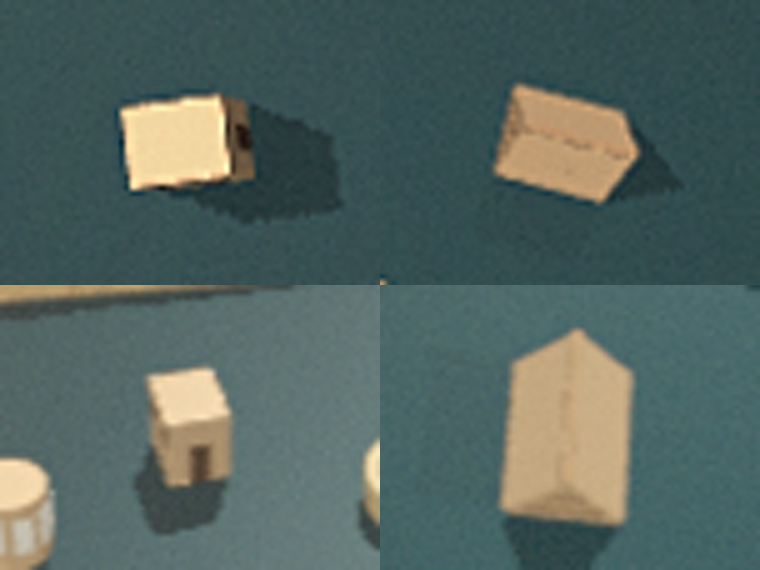

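```bash
cat >> h.py <<'E'
from scipy.spatial.transform import Rotation as Ro
def go(x,y,z,yaw=-90,o=None):
    o=o or ctrl.get_obs(); R=o['eef_rot']; a=np.radians(yaw)
    T=np.array([[np.cos(a),0,-np.sin(a)],[np.sin(a),0,np.cos(a)],[0,-1,0.]])
    if np.linalg.det(T)<0: raise SystemExit('bad')
    D=np.array([x,y,z])-o['ee_pos']
    print('t',(R.T@D/.8).round(4),'r',(Ro.from_matrix(R.T@T).as_rotvec()/(np.pi/2)).round(4),'dist',np.linalg.norm(D).round(4),'w',o['gripper_width'].round(4),'pos',o['ee_pos'].round(4),'F',o['wrist_force'].round(1))
E
python3 -c "
from h import *
print(ctrl.nose_length)
go(.4547,-.2542,.2)"
```

```text
0.017Traceback (most recent call last):
  File "<string>", line 4, in <module>
    go(.4547,-.2542,.2)
    ~~^^^^^^^^^^^^^^^^^
  File "h.py", line 17, in go
    print('t',(R.T@D/.8).round(4),'r',(Ro.from_matrix(R.T@T).as_rotvec()/(np.pi/2)).round(4),'dist',np.linalg.norm(D).round(4),'w',o['gripper_width'].round(4),'pos',o['ee_pos'].round(4),'F',o['wrist_force'].round(1))
                                                                                                                                   ^^^^^^^^^^^^^^^^^^^^^^^^
AttributeError: 'float' object has no attribute 'round'
```

```bash
sed -i "s/o\['gripper_width'\].round(4)/round(o['gripper_width'],4)/" h.py
python3 -c "
from h import *
go(.4547,-.2542,.2)"
```

```text
t [-0.2769  0.06    0.371 ] r [ 1.000e-04  2.895e-01 -7.000e-04] dist 0.3734 w 0.0852 pos [ 0.2854 -0.5836  0.2477] F [-0.3  0.1  0.5]
```

```bash
python3 -m crank '[{"translation":[-0.277,0.06,0.371],"rotation":[0,0.29,0],"hand":1},{"translation":[-0.277,0.06,0.371],"rotation":[0,0.29,0],"hand":1},{"translation":[-0.277,0.06,0.371],"rotation":[0,0.29,0],"hand":1},{"translation":[-0.277,0.06,0.371],"rotation":[0,0.29,0],"hand":1},{"translation":[-0.277,0.06,0.371],"rotation":[0,0.29,0],"hand":1},{"translation":[-0.277,0.06,0.371],"rotation":[0,0.29,0],"hand":1},{"translation":[-0.277,0.06,0.371],"rotation":[0,0.29,0],"hand":1},{"translation":[-0.277,0.06,0.371],"rotation":[0,0.29,0],"hand":1},{"translation":[-0.277,0.06,0.371],"rotation":[0,0.29,0],"hand":1},{"translation":[-0.277,0.06,0.371],"rotation":[0,0.29,0],"hand":1}]' 40
python3 -c "
from h import *
go(.4547,-.2542,.045)
print(ctrl.get_obs()['qpos'])
p,d=imaging.snapshot('top');cv2.imwrite('pics/t1.png',p[:,:,::-1])"
```

```text
clock: 1.1
ee_pos: [0.455, -0.2539, 0.2001]
eef_rot: [[0.001, -0.0, 1.0], [-1.0, 0.0, 0.001], [-0.0, -1.0, -0.0]]
wrist_force: [-0.2, 0.3, -0.1]
gripper_width: 0.0854
t [ 0.0004  0.1939 -0.0003] r [ 0.0003  0.0007 -0.0001] dist 0.1551 w 0.0854 pos [ 0.455  -0.2539  0.2001] F [-0.2  0.3 -0.1]
[-5.67119872e-01  3.60986206e-01  1.94076966e+00 -1.68922412e-04
  8.40257325e-01  1.00274219e+00]
```

View pics/t1.png

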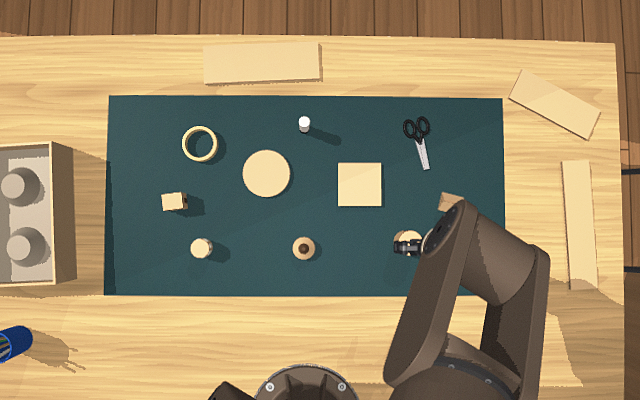

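```bash
python3 -m crank '[{"translation":[0,0.05,0],"rotation":[0,0,0],"hand":1},{"translation":[0,0.1,0],"rotation":[0,0,0],"hand":1},{"translation":[0,0.15,0],"rotation":[0,0,0],"hand":1},{"translation":[0,0.18,0],"rotation":[0,0,0],"hand":1},{"translation":[0,0.194,0],"rotation":[0,0,0],"hand":1},{"translation":[0,0.194,0],"rotation":[0,0,0],"hand":1}]' 40
python3 -c "
from h import *
p,d=imaging.snapshot('side');cv2.imwrite('pics/s1.png',cv2.resize(p[220:380,180:420,::-1],None,fx=3,fy=3))"
```

```text
clock: 1.75
ee_pos: [0.454, -0.255, 0.0441]
eef_rot: [[-0.002, -0.002, 1.0], [-1.0, 0.001, -0.002], [-0.001, -1.0, -0.002]]
wrist_force: [0.1, -0.7, 0.0]
gripper_width: 0.0856
```

View pics/s1.png

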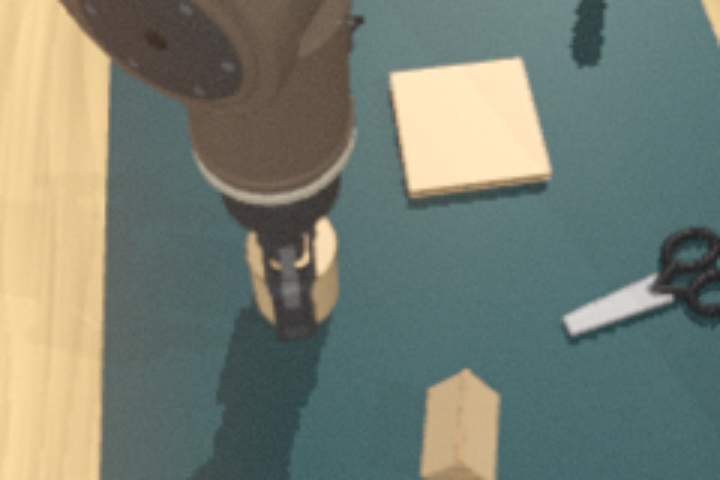

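The near finger (~296,300 in the crop) is centred on the drum (about 292). Closing, then a small lift.

```bash
python3 -m crank '[{"translation":[0,0,0],"rotation":[0,0,0],"hand":-1},{"translation":[0,0,0],"rotation":[0,0,0],"hand":-1},{"translation":[0,0,0],"rotation":[0,0,0],"hand":-1},{"translation":[0,0,0],"rotation":[0,0,0],"hand":-1},{"translation":[0,0,0],"rotation":[0,0,0],"hand":-1},{"translation":[0,0,0],"rotation":[0,0,0],"hand":-1},{"translation":[0,0,0],"rotation":[0,0,0],"hand":-1},{"translation":[0,0,0],"rotation":[0,0,0],"hand":-1}]' 40
python3 -m crank '[{"translation":[0,-0.02,0],"rotation":[0,0,0],"hand":-1},{"translation":[0,-0.05,0],"rotation":[0,0,0],"hand":-1},{"translation":[0,-0.09,0],"rotation":[0,0,0],"hand":-1},{"translation":[0,-0.12,0],"rotation":[0,0,0],"hand":-1},{"translation":[0,-0.125,0],"rotation":[0,0,0],"hand":-1},{"translation":[0,-0.125,0],"rotation":[0,0,0],"hand":-1}]' 40
python3 -c "
from h import *
go(.63,.1033,.144)"
```

```text
clock: 2.6
ee_pos: [0.4556, -0.255, 0.0466]
eef_rot: [[-0.001, 0.002, 1.0], [-1.0, -0.001, -0.001], [0.001, -1.0, 0.002]]
wrist_force: [-2.8, -0.9, 8.7]
gripper_width: 0.059
clock: 3.2
ee_pos: [0.4554, -0.2548, 0.1463]
eef_rot: [[-0.001, 0.002, 1.0], [-1.0, -0.001, -0.001], [0.001, -1.0, 0.002]]
wrist_force: [1.0, 0.4, -1.4]
gripper_width: 0.0591
t [-0.4477  0.0027  0.218 ] r [-0.0014 -0.0004  0.0009] dist 0.3984 w 0.0591 pos [ 0.4554 -0.2548  0.1463] F [ 1.   0.4 -1.4]
```

```bash
python3 -m crank '[{"translation":[-0.02,0,0.01],"rotation":[0,0,0],"hand":-1},{"translation":[-0.06,0,0.029],"rotation":[0,0,0],"hand":-1},{"translation":[-0.11,0,0.054],"rotation":[0,0,0],"hand":-1},{"translation":[-0.165,0,0.08],"rotation":[0,0,0],"hand":-1},{"translation":[-0.22,0,0.107],"rotation":[0,0,0],"hand":-1},{"translation":[-0.275,0,0.134],"rotation":[0,0,0],"hand":-1},{"translation":[-0.33,0,0.161],"rotation":[0,0,0],"hand":-1},{"translation":[-0.38,0,0.185],"rotation":[0,0,0],"hand":-1},{"translation":[-0.42,0,0.205],"rotation":[0,0,0],"hand":-1},{"translation":[-0.4475,0,0.218],"rotation":[0,0,0],"hand":-1}]' 40
python3 -m crank '[{"translation":[0,0,0],"rotation":[0,0,0],"hand":-1},{"translation":[0,0,0],"rotation":[0,0,0],"hand":-1}]' 40
python3 -c "
from h import *
go(.63,.1033,.0595)
p,d=imaging.snapshot('side');np.savez('pics/a.npz',p=p,d=d);cv2.imwrite('pics/s2.png',cv2.resize(p[100:260,220:460,::-1],None,fx=3,fy=3))
p,d=imaging.snapshot('top');cv2.imwrite('pics/t2.png',cv2.resize(p[100:260,180:420,::-1],None,fx=3,fy=3))"
```

```text
clock: 4.2
ee_pos: [0.6297, 0.106, 0.1436]
eef_rot: [[0.001, -0.001, 1.0], [-1.0, 0.0, 0.001], [-0.0, -1.0, -0.001]]
wrist_force: [0.1, -1.5, -1.0]
gripper_width: 0.0593
clock: 4.4
ee_pos: [0.6287, 0.1037, 0.1437]
eef_rot: [[0.0, -0.002, 1.0], [-1.0, -0.0, 0.0], [0.0, -1.0, -0.002]]
wrist_force: [-0.3, -1.0, -1.5]
gripper_width: 0.0591
t [0.0005 0.1052 0.0019] r [0.0013 0.0003 0.0002] dist 0.0842 w 0.0591 pos [0.6287 0.1037 0.1437] F [-0.3 -1.  -1.5]
```

View pics/s2.png

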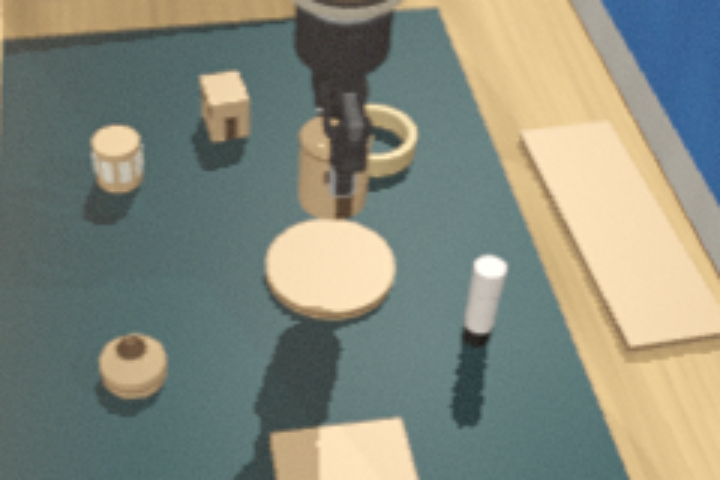

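View pics/t2.png

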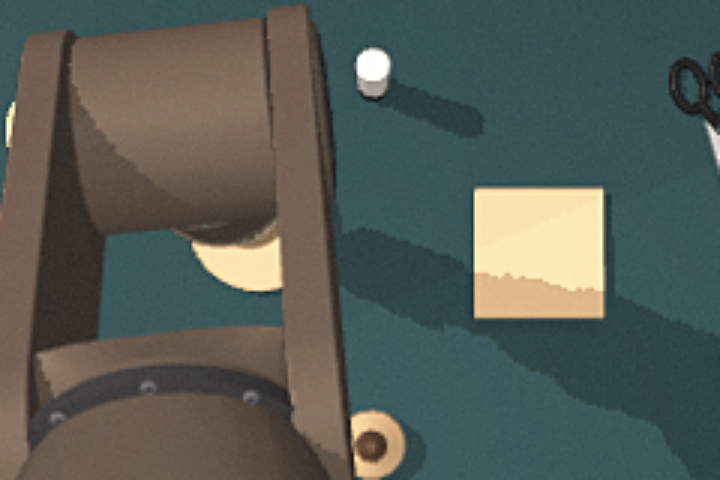

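```bash
cat >> h.py <<'E'
from scipy.optimize import least_squares
def box(n,d,x0,x1,y0,y1,z0,z1):
    X=cloud(n,d); s=(d>0)&(X[...,0]>x0)&(X[...,0]<x1)&(X[...,1]>y0)&(X[...,1]<y1)&(X[...,2]>z0)&(X[...,2]<z1)
    return X,s
def circ(P,r,c0):
    f=lambda c:np.hypot(P[:,0]-c[0],P[:,1]-c[1])-r
    q=least_squares(f,c0,loss='soft_l1',f_scale=.002); return q.x.round(4),np.median(np.abs(q.fun)).round(4)
E
python3 - <<'E'
from h import *
a=np.load('pics/a.npz');X,s=box('side',a['d'],.55,.72,.03,.18,.08,.2)
v,u=np.where(s); print(len(v))
im=a['p'][...,::-1].copy()
h=cv2.cvtColor(a['p'],cv2.COLOR_RGB2HSV); b=s&(h[...,2]>110)
im[b]=(0,255,0); cv2.imwrite('pics/m.png',cv2.resize(im[100:260,220:460],None,fx=3,fy=3,interpolation=0))
P=X[b]; print('zrange',np.percentile(P[:,2],[1,5,50,95,99]).round(4))
Q=P[(P[:,2]>.10)&(P[:,2]<.155)]; print(len(Q),circ(Q,.03,[.63,.1]))
T=P[P[:,2]>.163];print(len(T), T.min(0),T.max(0))
E
```

```text
607
zrange [0.0998 0.1029 0.1417 0.1692 0.1861]
267 (array([0.63  , 0.1025]), np.float64(0.0008))
124 [0.5992655  0.03812379 0.16305034] [0.65932032 0.13824214 0.19849342]
```

View pics/m.png

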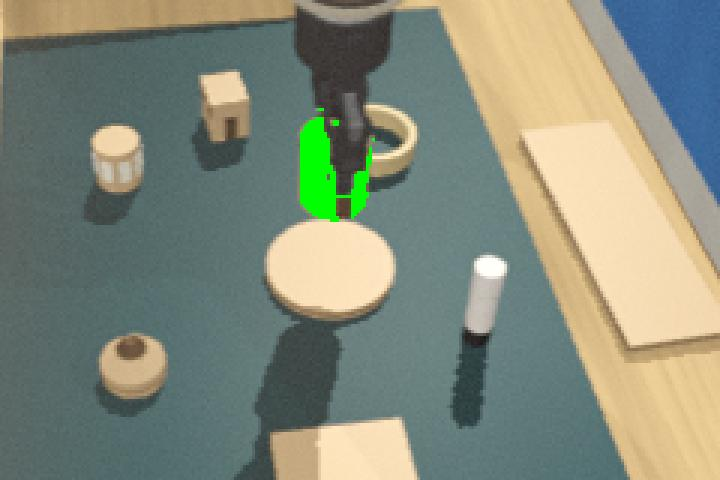

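```bash
python3 -m crank '[{"translation":[0,0.015,0],"rotation":[0,0,0],"hand":-1},{"translation":[0,0.04,0],"rotation":[0,0,0],"hand":-1},{"translation":[0,0.065,0],"rotation":[0,0,0],"hand":-1},{"translation":[0,0.085,0],"rotation":[0,0,0],"hand":-1},{"translation":[0,0.095,0],"rotation":[0,0,0],"hand":-1},{"translation":[0,0.098,0],"rotation":[0,0,0],"hand":-1},{"translation":[0,0.1,0],"rotation":[0,0,0],"hand":-1},{"translation":[0,0.1,0],"rotation":[0,0,0],"hand":-1}]' 40
python3 -m crank '[{"translation":[0,0.001,0],"rotation":[0,0,0],"hand":-1},{"translation":[0,0.002,0],"rotation":[0,0,0],"hand":-1},{"translation":[0,0.003,0],"rotation":[0,0,0],"hand":-1}]' 40
python3 -m crank '[{"translation":[0,0.001,0],"rotation":[0,0,0],"hand":-1},{"translation":[0,0.0015,0],"rotation":[0,0,0],"hand":-1}]' 40
```

```text
clock: 5.3
ee_pos: [0.6299, 0.1034, 0.0655]
eef_rot: [[-0.001, 0.001, 1.0], [-1.0, 0.0, -0.001], [-0.0, -1.0, 0.001]]
wrist_force: [-0.2, 0.6, -0.3]
gripper_width: 0.0591
clock: 5.6
ee_pos: [0.6297, 0.1035, 0.063]
eef_rot: [[-0.001, 0.0, 1.0], [-1.0, 0.0, -0.001], [-0.0, -1.0, 0.0]]
wrist_force: [0.1, 0.7, -1.6]
gripper_width: 0.0591
clock: 5.8
ee_pos: [0.6295, 0.1034, 0.0615]
eef_rot: [[-0.001, -0.0, 1.0], [-1.0, -0.0, -0.001], [0.0, -1.0, -0.0]]
wrist_force: [0.0, -0.1, -0.6]
gripper_width: 0.0593
```

```bash
python3 -m crank '[{"translation":[0,0.001,0],"rotation":[0,0,0],"hand":-1},{"translation":[0,0.0015,0],"rotation":[0,0,0],"hand":-1},{"translation":[0,0.0015,0],"rotation":[0,0,0],"hand":-1}]' 40
python3 -m crank '[{"translation":[0,0.001,0],"rotation":[0,0,0],"hand":-1},{"translation":[0,0.0015,0],"rotation":[0,0,0],"hand":-1},{"translation":[0,0.0015,0],"rotation":[0,0,0],"hand":-1}]' 40
python3 -m crank '[{"translation":[0,0.001,0],"rotation":[0,0,0],"hand":-1},{"translation":[0,0.0015,0],"rotation":[0,0,0],"hand":-1},{"translation":[0,0.0015,0],"rotation":[0,0,0],"hand":-1}]' 40
python3 -c "
from h import *
p,d=imaging.snapshot('side');np.savez('pics/a.npz',p=p,d=d);cv2.imwrite('pics/s3.png',cv2.resize(p[100:260,220:460,::-1],None,fx=3,fy=3))"
```

```text
clock: 6.1
ee_pos: [0.6294, 0.1034, 0.0602]
eef_rot: [[-0.001, -0.0, 1.0], [-1.0, 0.0, -0.001], [-0.0, -1.0, -0.0]]
wrist_force: [0.3, -0.1, -0.5]
gripper_width: 0.0592
clock: 6.4
ee_pos: [0.6294, 0.1034, 0.059]
eef_rot: [[-0.001, -0.0, 1.0], [-1.0, -0.0, -0.001], [0.0, -1.0, -0.0]]
wrist_force: [-0.2, 0.0, -0.8]
gripper_width: 0.059
clock: 6.7
ee_pos: [0.6295, 0.1035, 0.0586]
eef_rot: [[-0.001, 0.0, 1.0], [-1.0, 0.0, -0.001], [-0.0, -1.0, 0.0]]
wrist_force: [-4.6, -0.2, 13.3]
gripper_width: 0.059
```

View pics/s3.png

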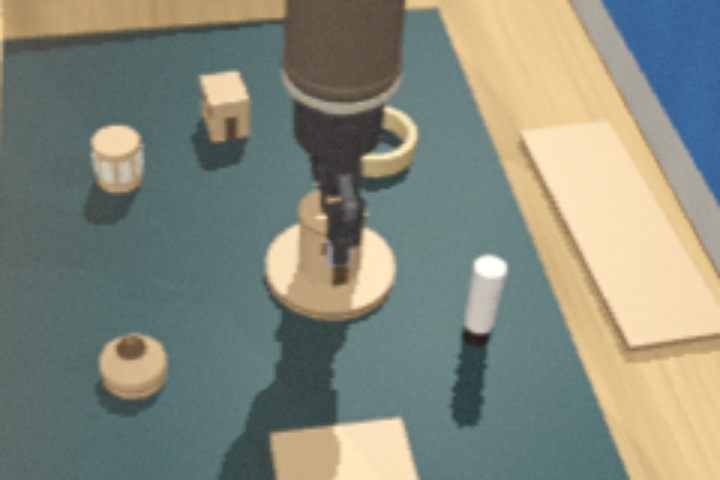

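Contact (13 N) at TCP z 0.0587. Releasing.

```bash
python3 -m crank '[{"translation":[0,-0.0005,0],"rotation":[0,0,0],"hand":0.5},{"translation":[0,-0.0005,0],"rotation":[0,0,0],"hand":0.6},{"translation":[0,-0.0005,0],"rotation":[0,0,0],"hand":0.8},{"translation":[0,-0.0005,0],"rotation":[0,0,0],"hand":1},{"translation":[0,-0.0005,0],"rotation":[0,0,0],"hand":1},{"translation":[0,-0.0005,0],"rotation":[0,0,0],"hand":1},{"translation":[0,-0.0005,0],"rotation":[0,0,0],"hand":1}]' 40
python3 -m crank '[{"translation":[0,-0.03,0],"rotation":[0,0,0],"hand":1},{"translation":[0,-0.08,0],"rotation":[0,0,0],"hand":1},{"translation":[0,-0.13,0],"rotation":[0,0,0],"hand":1},{"translation":[0,-0.17,0],"rotation":[0,0,0],"hand":1},{"translation":[0,-0.18,0],"rotation":[0,0,0],"hand":1}]' 40
python3 -c "
from h import *
go(.4405,.261,.2)"
```

```text
clock: 7.45
ee_pos: [0.6295, 0.1034, 0.0582]
eef_rot: [[-0.001, -0.0, 1.0], [-1.0, 0.0, -0.001], [-0.0, -1.0, -0.0]]
wrist_force: [0.2, -0.5, 0.1]
gripper_width: 0.0854
clock: 7.95
ee_pos: [0.6313, 0.1036, 0.2063]
eef_rot: [[-0.001, 0.005, 1.0], [-1.0, 0.001, -0.001], [-0.001, -1.0, 0.005]]
wrist_force: [-0.4, -0.1, -0.5]
gripper_width: 0.0851
t [-0.1965  0.0067 -0.2386] r [-0.0035 -0.0004 -0.0004] dist 0.2474 w 0.0851 pos [0.6313 0.1036 0.2063] F [-0.4 -0.1 -0.5]
```

```bash
python3 -m crank '[{"translation":[-0.02,0,-0.024],"rotation":[0,0,0],"hand":1},{"translation":[-0.06,0,-0.072],"rotation":[0,0,0],"hand":1},{"translation":[-0.1,0,-0.12],"rotation":[0,0,0],"hand":1},{"translation":[-0.14,0,-0.168],"rotation":[0,0,0],"hand":1},{"translation":[-0.175,0,-0.21],"rotation":[0,0,0],"hand":1},{"translation":[-0.19,0,-0.228],"rotation":[0,0,0],"hand":1},{"translation":[-0.197,0,-0.2365],"rotation":[0,0,0],"hand":1},{"translation":[-0.197,0,-0.2365],"rotation":[0,0,0],"hand":1}]' 40
python3 - <<'E'
from h import *
go(.4405,.261,.03)
for n in('top','side'):
    p,d=imaging.snapshot(n);cv2.imwrite(f'pics/{n}4.png',p[:,:,::-1])
    X,s=box(n,d,.55,.72,.02,.18,.03,.14); P=X[s]; zt=np.percentile(P[:,2],95);T=P[P[:,2]>zt-.006]
    print(n,zt,cv2.minEnclosingCircle(T[:,:2].astype(np.float32)),T.mean(0))
E
```

```text
clock: 8.75
ee_pos: [0.44, 0.2615, 0.2021]
eef_rot: [[0.001, -0.0, 1.0], [-1.0, -0.0, 0.001], [0.0, -1.0, -0.0]]
wrist_force: [0.0, -0.5, 0.2]
gripper_width: 0.0854
t [0.0006 0.2151 0.0007] r [0.0001 0.0004 0.0001] dist 0.1721 w 0.0854 pos [0.44   0.2615 0.2021] F [ 0.  -0.5  0.2]
top 0.08650843018153834 ((0.6279265284538269, 0.1042453944683075), 0.030710643157362938) [0.62773975 0.10448581 0.08345662]
side 0.08462991517015342 ((0.6300132870674133, 0.10198519378900528), 0.03150441125035286) [0.62992255 0.09967837 0.08281606]
```

View pics/side4.png

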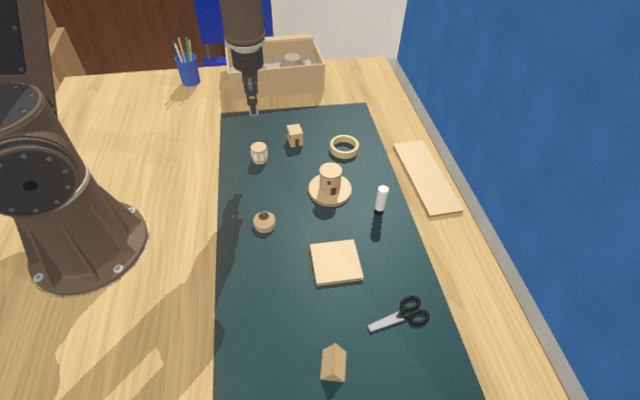

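The tower is centred at (330,180). Now the lantern.

```bash
python3 -m crank '[{"translation":[0,0.04,0],"rotation":[0,0,0],"hand":1},{"translation":[0,0.095,0],"rotation":[0,0,0],"hand":1},{"translation":[0,0.15,0],"rotation":[0,0,0],"hand":1},{"translation":[0,0.19,0],"rotation":[0,0,0],"hand":1},{"translation":[0,0.21,0],"rotation":[0,0,0],"hand":1},{"translation":[0,0.215,0],"rotation":[0,0,0],"hand":1},{"translation":[0,0.215,0],"rotation":[0,0,0],"hand":1}]' 40
python3 -m crank '[{"translation":[0,0,0],"rotation":[0,0,0],"hand":-1},{"translation":[0,0,0],"rotation":[0,0,0],"hand":-1},{"translation":[0,0,0],"rotation":[0,0,0],"hand":-1},{"translation":[0,0,0],"rotation":[0,0,0],"hand":-1},{"translation":[0,0,0],"rotation":[0,0,0],"hand":-1},{"translation":[0,0,0],"rotation":[0,0,0],"hand":-1},{"translation":[0,0,0],"rotation":[0,0,0],"hand":-1},{"translation":[0,0,0],"rotation":[0,0,0],"hand":-1}]' 40
python3 -m crank '[{"translation":[0,-0.02,0],"rotation":[0,0,0],"hand":-1},{"translation":[0,-0.06,0],"rotation":[0,0,0],"hand":-1},{"translation":[0,-0.11,0],"rotation":[0,0,0],"hand":-1},{"translation":[0,-0.15,0],"rotation":[0,0,0],"hand":-1},{"translation":[0,-0.165,0],"rotation":[0,0,0],"hand":-1},{"translation":[0,-0.165,0],"rotation":[0,0,0],"hand":-1}]' 40
python3 - <<'E'
from h import *
go(.6295,.1034,.16)
p,d=imaging.snapshot('side');np.savez('pics/a.npz',p=p,d=d);cv2.imwrite('pics/s5.png',cv2.resize(p[60:220,180:420,::-1],None,fx=3,fy=3))
E
```

```text
clock: 9.55
ee_pos: [0.441, 0.2605, 0.0299]
eef_rot: [[-0.002, -0.001, 1.0], [-1.0, -0.0, -0.002], [0.0, -1.0, -0.001]]
wrist_force: [0.4, -0.1, 0.2]
gripper_width: 0.0851
clock: 10.35
ee_pos: [0.4411, 0.2614, 0.0314]
eef_rot: [[-0.001, 0.002, 1.0], [-1.0, 0.001, -0.001], [-0.001, -1.0, 0.002]]
wrist_force: [0.5, -2.5, 10.4]
gripper_width: 0.0452
clock: 10.95
ee_pos: [0.4413, 0.2617, 0.1641]
eef_rot: [[-0.001, 0.003, 1.0], [-1.0, 0.002, -0.001], [-0.002, -1.0, 0.003]]
wrist_force: [0.1, -1.1, -1.4]
gripper_width: 0.0452
t [0.1977 0.0056 0.2353] r [-0.0021 -0.0004 -0.0011] dist 0.2459 w 0.0452 pos [0.4413 0.2617 0.1641] F [ 0.1 -1.1 -1.4]
```

View pics/s5.png

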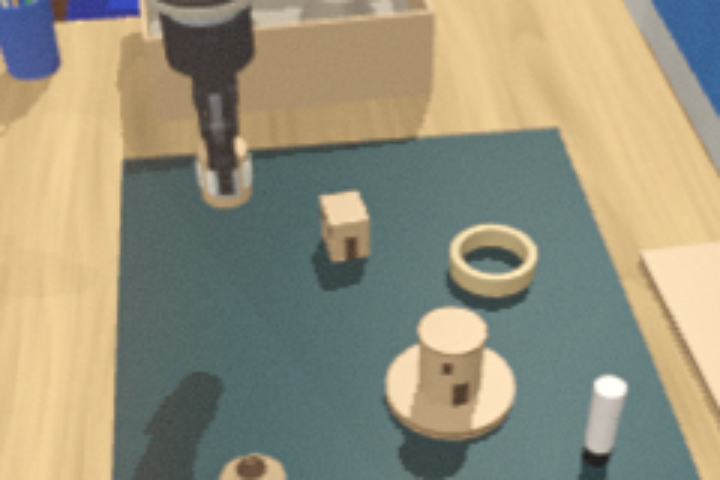

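```bash
python3 -m crank '[{"translation":[0.015,0,0.018],"rotation":[0,0,0],"hand":-1},{"translation":[0.045,0,0.054],"rotation":[0,0,0],"hand":-1},{"translation":[0.08,0,0.095],"rotation":[0,0,0],"hand":-1},{"translation":[0.115,0,0.137],"rotation":[0,0,0],"hand":-1},{"translation":[0.15,0,0.179],"rotation":[0,0,0],"hand":-1},{"translation":[0.18,0,0.215],"rotation":[0,0,0],"hand":-1},{"translation":[0.193,0,0.23],"rotation":[0,0,0],"hand":-1},{"translation":[0.1975,0,0.2355],"rotation":[0,0,0],"hand":-1},{"translation":[0.1975,0,0.2355],"rotation":[0,0,0],"hand":-1},{"translation":[0.1975,0,0.2355],"rotation":[0,0,0],"hand":-1}]' 40
python3 - <<'E'
from h import *
go(.6295,.1034,.1144)
p,d=imaging.snapshot('side');np.savez('pics/a.npz',p=p,d=d);cv2.imwrite('pics/s6.png',cv2.resize(p[80:240,220:460,::-1],None,fx=3,fy=3))
X,s=box('side',d,.55,.72,.03,.18,.12,.2)
h=cv2.cvtColor(p,cv2.COLOR_RGB2HSV); b=s&(h[...,2]>110); P=X[b]
Q=P[(P[:,2]<.175)]; print(len(Q),Q[:,2].min(),circ(Q,.023,[.63,.1]))
X,s=box('side',d,.55,.72,.03,.18,.035,.075); b=s&(h[...,2]>110); print('tower',circ(X[b],.03,[.63,.1]))
E
```

```text
clock: 12.0
ee_pos: [0.6273, 0.1039, 0.1616]
eef_rot: [[-0.0, -0.002, 1.0], [-1.0, -0.0, -0.0], [0.0, -1.0, -0.002]]
wrist_force: [-0.5, -0.4, -0.2]
gripper_width: 0.0451
t [0.0006 0.059  0.0028] r [ 0.0011 -0.      0.    ] dist 0.0472 w 0.0451 pos [0.6273 0.1039 0.1616] F [-0.5 -0.4 -0.2]
158 0.1317265162238389 (array([0.6278, 0.1016]), np.float64(0.0012))
tower (array([0.6306, 0.1029]), np.float64(0.0007))
```

View pics/s6.png

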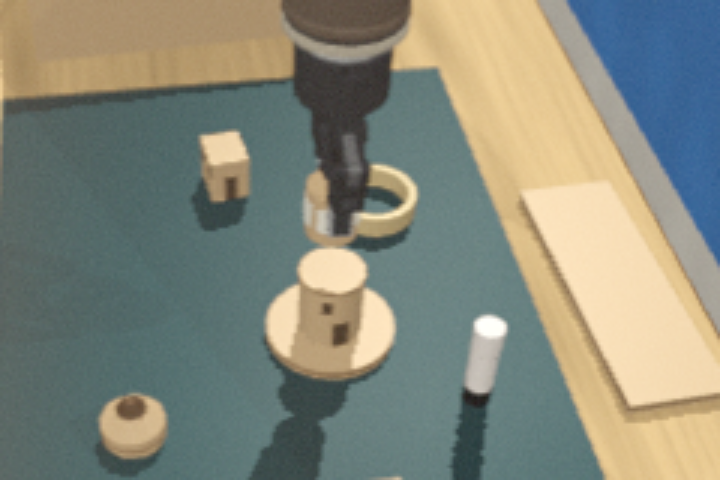

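```bash
python3 -m crank '[{"translation":[0,0.012,0.002],"rotation":[0,0,0],"hand":-1},{"translation":[0,0.03,0.0025],"rotation":[0,0,0],"hand":-1},{"translation":[0,0.045,0.0025],"rotation":[0,0,0],"hand":-1},{"translation":[0,0.052,0.0025],"rotation":[0,0,0],"hand":-1},{"translation":[0,0.055,0.0025],"rotation":[0,0,0],"hand":-1},{"translation":[0,0.057,0.0025],"rotation":[0,0,0],"hand":-1},{"translation":[0,0.058,0.0025],"rotation":[0,0,0],"hand":-1},{"translation":[0,0.058,0.0025],"rotation":[0,0,0],"hand":-1}]' 40
python3 -m crank '[{"translation":[0,0.001,0],"rotation":[0,0,0],"hand":-1},{"translation":[0,0.0015,0],"rotation":[0,0,0],"hand":-1},{"translation":[0,0.0015,0],"rotation":[0,0,0],"hand":-1}]' 40
python3 -m crank '[{"translation":[0,0.0007,0],"rotation":[0,0,0],"hand":-1},{"translation":[0,0.001,0],"rotation":[0,0,0],"hand":-1},{"translation":[0,0.001,0],"rotation":[0,0,0],"hand":-1}]' 40
```

```text
clock: 12.85
ee_pos: [0.6309, 0.103, 0.1162]
eef_rot: [[-0.001, 0.0, 1.0], [-1.0, 0.0, -0.001], [-0.0, -1.0, 0.0]]
wrist_force: [0.2, -1.0, -0.8]
gripper_width: 0.0451
clock: 13.15
ee_pos: [0.6308, 0.103, 0.1148]
eef_rot: [[-0.001, 0.0, 1.0], [-1.0, 0.0, -0.001], [-0.0, -1.0, 0.0]]
wrist_force: [0.2, -0.6, -0.1]
gripper_width: 0.0452
clock: 13.45
ee_pos: [0.6307, 0.103, 0.1139]
eef_rot: [[-0.001, -0.0, 1.0], [-1.0, 0.0, -0.001], [-0.0, -1.0, -0.0]]
wrist_force: [-0.4, -0.2, -0.4]
gripper_width: 0.045
```

```bash
python3 -m crank '[{"translation":[0,0.0007,0],"rotation":[0,0,0],"hand":-1},{"translation":[0,0.001,0],"rotation":[0,0,0],"hand":-1},{"translation":[0,0.001,0],"rotation":[0,0,0],"hand":-1}]' 40
python3 -m crank '[{"translation":[0,0.0005,0],"rotation":[0,0,0],"hand":-1},{"translation":[0,0.0005,0],"rotation":[0,0,0],"hand":-1}]' 40
```

```text
clock: 13.75
ee_pos: [0.6308, 0.103, 0.1135]
eef_rot: [[-0.001, 0.0, 1.0], [-1.0, 0.0, -0.001], [-0.0, -1.0, 0.0]]
wrist_force: [-1.4, -0.5, 5.4]
gripper_width: 0.0454
clock: 13.95
ee_pos: [0.6309, 0.103, 0.1135]
eef_rot: [[-0.001, 0.001, 1.0], [-1.0, 0.0, -0.001], [-0.0, -1.0, 0.001]]
wrist_force: [-3.1, -0.4, 10.9]
gripper_width: 0.045
```

```bash
python3 -m crank '[{"translation":[0,-0.0005,0],"rotation":[0,0,0],"hand":0.2},{"translation":[0,-0.0005,0],"rotation":[0,0,0],"hand":0.4},{"translation":[0,-0.0005,0],"rotation":[0,0,0],"hand":0.7},{"translation":[0,-0.0005,0],"rotation":[0,0,0],"hand":1},{"translation":[0,-0.0005,0],"rotation":[0,0,0],"hand":1},{"translation":[0,-0.0005,0],"rotation":[0,0,0],"hand":1},{"translation":[0,-0.0005,0],"rotation":[0,0,0],"hand":1},{"translation":[0,-0.0005,0],"rotation":[0,0,0],"hand":1}]' 40
python3 -m crank '[{"translation":[0,-0.02,0],"rotation":[0,0,0],"hand":1},{"translation":[0,-0.06,0],"rotation":[0,0,0],"hand":1},{"translation":[0,-0.1,0],"rotation":[0,0,0],"hand":1},{"translation":[0,-0.11,0],"rotation":[0,0,0],"hand":1},{"translation":[0,-0.11,0],"rotation":[0,0,0],"hand":1}]' 40
python3 -c "
from h import *
go(.44,.0047,.15)"
```

```text
clock: 14.75
ee_pos: [0.6307, 0.103, 0.1131]
eef_rot: [[-0.001, 0.0, 1.0], [-1.0, -0.0, -0.001], [0.0, -1.0, 0.0]]
wrist_force: [-0.1, -0.0, -0.4]
gripper_width: 0.0856
clock: 15.25
ee_pos: [0.6315, 0.1031, 0.2025]
eef_rot: [[-0.001, 0.003, 1.0], [-1.0, 0.0, -0.001], [-0.0, -1.0, 0.003]]
wrist_force: [0.8, 0.9, 0.4]
gripper_width: 0.0856
t [ 0.1232  0.065  -0.2394] r [-0.0017 -0.0005 -0.0002] dist 0.2216 w 0.0856 pos [0.6315 0.1031 0.2025] F [0.8 0.9 0.4]
```

```bash
python3 -m crank '[{"translation":[0.012,0,-0.024],"rotation":[0,0,0],"hand":1},{"translation":[0.035,0,-0.07],"rotation":[0,0,0],"hand":1},{"translation":[0.06,0.01,-0.12],"rotation":[0,0,0],"hand":1},{"translation":[0.085,0.03,-0.168],"rotation":[0,0,0],"hand":1},{"translation":[0.11,0.05,-0.215],"rotation":[0,0,0],"hand":1},{"translation":[0.12,0.06,-0.232],"rotation":[0,0,0],"hand":1},{"translation":[0.123,0.065,-0.2385],"rotation":[0,0,0],"hand":1},{"translation":[0.123,0.065,-0.2385],"rotation":[0,0,0],"hand":1}]' 40
python3 - <<'E'
from h import *
for n in('top','side'):
    d=np.load(f'pics/{n}0.npz')['d']
    X,s=box(n,d,.39,.49,-.05,.06,.012,.026); P=X[s]
    print(n,len(P),cv2.minEnclosingCircle(P[:,:2].astype(np.float32)),circ(P,.028,[.44,.005]))
go(.44,.0047,.02)
p,d=imaging.snapshot('side');cv2.imwrite('pics/s7.png',cv2.resize(p[80:280,180:460,::-1],None,fx=2.7,fy=2.7))
X,s=box('side',d,.55,.72,.03,.18,.09,.125); P=X[s]; print('lantern',circ(P,.023,[.63,.1]))
X,s=box('side',d,.55,.72,.03,.18,.09,.16); P=X[s]; P=P[P[:,2]>.130];print(P[:,2].mean(),P[:,2].std(),cv2.minEnclosingCircle(P[:,:2].astype(np.float32)))
X,s=box('side',d,.55,.72,.03,.18,.035,.075); P=X[s]; print('tower',circ(P,.03,[.63,.1]))
E
```

```text
clock: 16.05
ee_pos: [0.4393, 0.0047, 0.1483]
eef_rot: [[-0.001, -0.001, 1.0], [-1.0, 0.0, -0.001], [-0.0, -1.0, -0.001]]
wrist_force: [-0.1, 0.5, -1.0]
gripper_width: 0.0855
top 134 ((0.4387844204902649, 0.007506293710321188), 0.028387807309627533) (array([0.4383, 0.0073]), np.float64(0.0025))
side 142 ((0.4386487901210785, 0.004453107714653015), 0.030345646664500237) (array([0.441 , 0.0075]), np.float64(0.0018))
t [-0.      0.1604  0.0011] r [ 0.001  -0.0009 -0.0001] dist 0.1283 w 0.0855 pos [0.4393 0.0047 0.1483] F [-0.1  0.5 -1. ]
lantern (array([0.631 , 0.1017]), np.float64(0.0008))
0.13296897181459813 0.0012034960400769967 ((0.6300866603851318, 0.10253395140171051), 0.024752942845225334)
tower (array([0.6307, 0.1028]), np.float64(0.0007))
```

View pics/s7.png

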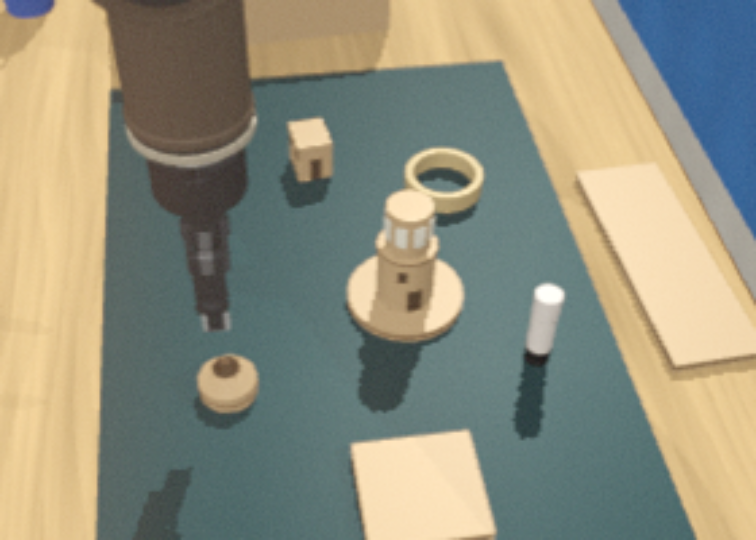

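Lantern sits centred on the tower. Descending over the cap.

```bash
python3 -m crank '[{"translation":[-0.001,0.03,0.001],"rotation":[0,0,0],"hand":1},{"translation":[-0.002,0.08,0.001],"rotation":[0,0,0],"hand":1},{"translation":[-0.002,0.12,0.001],"rotation":[0,0,0],"hand":1},{"translation":[-0.002,0.145,0.001],"rotation":[0,0,0],"hand":1},{"translation":[-0.002,0.156,0.001],"rotation":[0,0,0],"hand":1},{"translation":[-0.002,0.16,0.001],"rotation":[0,0,0],"hand":1},{"translation":[-0.002,0.16,0.001],"rotation":[0,0,0],"hand":1}]' 40
python3 -m crank '[{"translation":[0,0,0],"rotation":[0,0,0],"hand":-1},{"translation":[0,0,0],"rotation":[0,0,0],"hand":-1},{"translation":[0,0,0],"rotation":[0,0,0],"hand":-1},{"translation":[0,0,0],"rotation":[0,0,0],"hand":-1},{"translation":[0,0,0],"rotation":[0,0,0],"hand":-1},{"translation":[0,0,0],"rotation":[0,0,0],"hand":-1},{"translation":[0,0,0],"rotation":[0,0,0],"hand":-1},{"translation":[0,0,0],"rotation":[0,0,0],"hand":-1}]' 40
python3 -m crank '[{"translation":[0,-0.005,0],"rotation":[0,0,0],"hand":-1},{"translation":[0,-0.015,0],"rotation":[0,0,0],"hand":-1},{"translation":[0,-0.03,0],"rotation":[0,0,0],"hand":-1},{"translation":[0,-0.035,0],"rotation":[0,0,0],"hand":-1},{"translation":[0,-0.035,0],"rotation":[0,0,0],"hand":-1}]' 40
python3 - <<'E'
from h import *
p,d=imaging.snapshot('side');cv2.imwrite('pics/s8.png',cv2.resize(p[140:260,180:360,::-1],None,fx=4,fy=4))
E
```

```text
clock: 16.8
ee_pos: [0.4414, 0.0065, 0.0213]
eef_rot: [[-0.0, 0.001, 1.0], [-1.0, -0.0, -0.0], [0.0, -1.0, 0.001]]
wrist_force: [0.2, -0.2, -0.1]
gripper_width: 0.0854
clock: 17.6
ee_pos: [0.4413, 0.0063, 0.0221]
eef_rot: [[-0.001, 0.002, 1.0], [-1.0, -0.0, -0.001], [0.0, -1.0, 0.002]]
wrist_force: [-1.4, 1.4, 13.4]
gripper_width: 0.0543
clock: 18.1
ee_pos: [0.4412, 0.0063, 0.0499]
eef_rot: [[-0.001, 0.002, 1.0], [-1.0, -0.0, -0.001], [0.0, -1.0, 0.002]]
wrist_force: [-0.0, -0.2, 0.2]
gripper_width: 0.0541
```

View pics/s8.png

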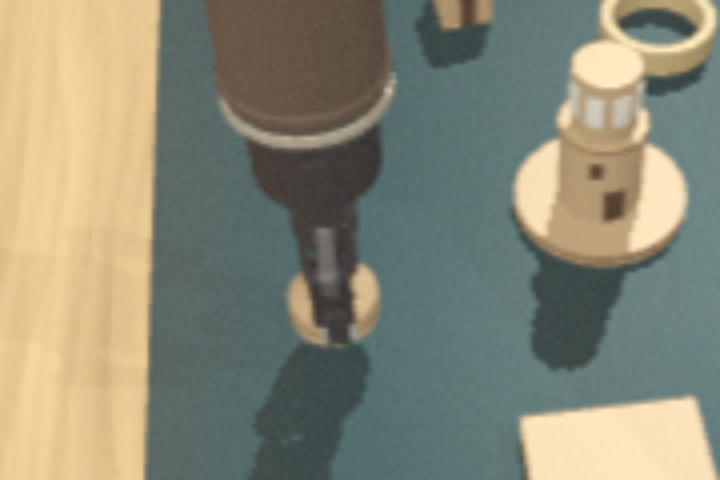

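```bash
python3 -m crank '[{"translation":[0,-0.02,0],"rotation":[0,0,0],"hand":-1},{"translation":[0,-0.06,0],"rotation":[0,0,0],"hand":-1},{"translation":[0,-0.11,0],"rotation":[0,0,0],"hand":-1},{"translation":[0,-0.15,0],"rotation":[0,0,0],"hand":-1},{"translation":[0,-0.175,0],"rotation":[0,0,0],"hand":-1},{"translation":[0,-0.18,0],"rotation":[0,0,0],"hand":-1},{"translation":[0,-0.18,0],"rotation":[0,0,0],"hand":-1}]' 40
python3 - <<'E'
from h import *
go(.6300,.103,.19)
E
```

```text
clock: 18.85
ee_pos: [0.4407, 0.0063, 0.193]
eef_rot: [[-0.001, 0.001, 1.0], [-1.0, -0.0, -0.001], [0.0, -1.0, 0.001]]
wrist_force: [-0.8, 0.2, -1.2]
gripper_width: 0.0539
t [-0.121   0.004   0.2365] r [-0.0005 -0.0005  0.    ] dist 0.2125 w 0.0539 pos [0.4407 0.0063 0.193 ] F [-0.8  0.2 -1.2]
```

```bash
python3 -m crank '[{"translation":[-0.009,0,0.018],"rotation":[0,0,0],"hand":-1},{"translation":[-0.03,0,0.058],"rotation":[0,0,0],"hand":-1},{"translation":[-0.052,0,0.102],"rotation":[0,0,0],"hand":-1},{"translation":[-0.075,0,0.146],"rotation":[0,0,0],"hand":-1},{"translation":[-0.095,0,0.186],"rotation":[0,0,0],"hand":-1},{"translation":[-0.11,0,0.216],"rotation":[0,0,0],"hand":-1},{"translation":[-0.118,0,0.23],"rotation":[0,0,0],"hand":-1},{"translation":[-0.121,0,0.236],"rotation":[0,0,0],"hand":-1},{"translation":[-0.121,0,0.236],"rotation":[0,0,0],"hand":-1},{"translation":[-0.121,0,0.236],"rotation":[0,0,0],"hand":-1}]' 40
python3 - <<'E'
from h import *
go(.630,.103,.154)
p,d=imaging.snapshot('side');np.savez('pics/a.npz',p=p,d=d);cv2.imwrite('pics/s9.png',cv2.resize(p[100:220,240:420,::-1],None,fx=4,fy=4))
X,s=box('side',d,.55,.72,.03,.18,.15,.25)
h=cv2.cvtColor(p,cv2.COLOR_RGB2HSV); b=s&(h[...,2]>110); P=X[b]
Q=P[(P[:,2]<.192)]; print(len(Q),Q[:,2].min(),circ(Q,.028,[.63,.1]))
E
```

```text
clock: 19.85
ee_pos: [0.6285, 0.1026, 0.1927]
eef_rot: [[-0.001, -0.001, 1.0], [-1.0, -0.0, -0.001], [0.0, -1.0, -0.001]]
wrist_force: [-0.0, -0.4, -0.8]
gripper_width: 0.0545
t [-0.0006  0.0483  0.002 ] r [ 0.0008 -0.0006  0.0001] dist 0.0387 w 0.0545 pos [0.6285 0.1026 0.1927] F [-0.  -0.4 -0.8]
110 0.1703435604337973 (array([0.6284, 0.1013]), np.float64(0.0009))
```

View pics/s9.png

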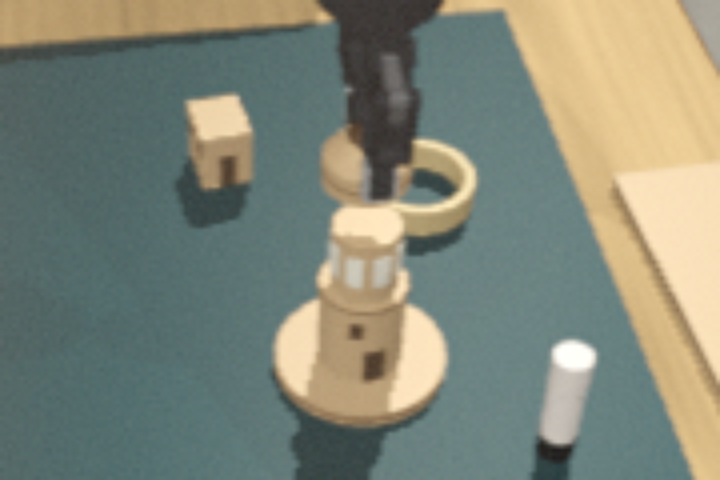

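Cap is held level, at (365,170) above the lantern top (368,225); shift +2 mm in x and lower.

```bash
python3 -m crank '[{"translation":[0,0.01,0.001],"rotation":[0,0,0],"hand":-1},{"translation":[0,0.024,0.002],"rotation":[0,0,0],"hand":-1},{"translation":[0,0.035,0.002],"rotation":[0,0,0],"hand":-1},{"translation":[0,0.041,0.002],"rotation":[0,0,0],"hand":-1},{"translation":[0,0.044,0.002],"rotation":[0,0,0],"hand":-1},{"translation":[0,0.045,0.002],"rotation":[0,0,0],"hand":-1},{"translation":[0,0.045,0.002],"rotation":[0,0,0],"hand":-1}]' 40
python3 -m crank '[{"translation":[0,0.001,0],"rotation":[0,0,0],"hand":-1},{"translation":[0,0.0015,0],"rotation":[0,0,0],"hand":-1},{"translation":[0,0.0015,0],"rotation":[0,0,0],"hand":-1}]' 40
python3 -m crank '[{"translation":[0,0.0007,0],"rotation":[0,0,0],"hand":-1},{"translation":[0,0.001,0],"rotation":[0,0,0],"hand":-1},{"translation":[0,0.001,0],"rotation":[0,0,0],"hand":-1}]' 40
```

```text
clock: 20.6
ee_pos: [0.6312, 0.103, 0.1572]
eef_rot: [[-0.001, 0.0, 1.0], [-1.0, 0.0, -0.001], [-0.0, -1.0, 0.0]]
wrist_force: [-0.4, -0.0, -0.4]
gripper_width: 0.0541
clock: 20.9
ee_pos: [0.6312, 0.103, 0.156]
eef_rot: [[-0.001, 0.0, 1.0], [-1.0, 0.0, -0.001], [-0.0, -1.0, 0.0]]
wrist_force: [0.3, -0.2, -1.0]
gripper_width: 0.054
clock: 21.2
ee_pos: [0.6311, 0.103, 0.1551]
eef_rot: [[-0.001, -0.0, 1.0], [-1.0, 0.0, -0.001], [-0.0, -1.0, -0.0]]
wrist_force: [0.0, -1.1, -0.1]
gripper_width: 0.0544
```

```bash
python3 -m crank '[{"translation":[0,0.0007,0],"rotation":[0,0,0],"hand":-1},{"translation":[0,0.001,0],"rotation":[0,0,0],"hand":-1},{"translation":[0,0.001,0],"rotation":[0,0,0],"hand":-1}]' 40
python3 -m crank '[{"translation":[0,0.0007,0],"rotation":[0,0,0],"hand":-1},{"translation":[0,0.0007,0],"rotation":[0,0,0],"hand":-1}]' 40
```

```text
clock: 21.5
ee_pos: [0.6311, 0.103, 0.1543]
eef_rot: [[-0.001, 0.0, 1.0], [-1.0, 0.0, -0.001], [-0.0, -1.0, 0.0]]
wrist_force: [0.2, 0.0, 0.1]
gripper_width: 0.0538
clock: 21.7
ee_pos: [0.6314, 0.103, 0.1543]
eef_rot: [[-0.001, 0.001, 1.0], [-1.0, 0.0, -0.001], [-0.0, -1.0, 0.001]]
wrist_force: [-2.1, 0.6, 7.3]
gripper_width: 0.0542
```

```bash
python3 -m crank '[{"translation":[0,-0.0005,0],"rotation":[0,0,0],"hand":0.4},{"translation":[0,-0.0005,0],"rotation":[0,0,0],"hand":0.5},{"translation":[0,-0.0005,0],"rotation":[0,0,0],"hand":0.7},{"translation":[0,-0.0005,0],"rotation":[0,0,0],"hand":1},{"translation":[0,-0.0005,0],"rotation":[0,0,0],"hand":1},{"translation":[0,-0.0005,0],"rotation":[0,0,0],"hand":1},{"translation":[0,-0.0005,0],"rotation":[0,0,0],"hand":1},{"translation":[0,-0.0005,0],"rotation":[0,0,0],"hand":1}]' 40
python3 -m crank '[{"translation":[0,-0.02,0],"rotation":[0,0,0],"hand":1},{"translation":[0,-0.06,0],"rotation":[0,0,0],"hand":1},{"translation":[0,-0.09,0],"rotation":[0,0,0],"hand":1},{"translation":[0,-0.1,0],"rotation":[0,0,0],"hand":1},{"translation":[0,-0.1,0],"rotation":[0,0,0],"hand":1}]' 40
python3 -c "
from h import *
go(.556,.331,.15,-83.5)"
```

```text
clock: 22.5
ee_pos: [0.6311, 0.103, 0.1542]
eef_rot: [[-0.001, 0.0, 1.0], [-1.0, 0.0, -0.001], [-0.0, -1.0, 0.0]]
wrist_force: [0.0, -0.1, 0.6]
gripper_width: 0.0857
clock: 23.0
ee_pos: [0.6317, 0.1031, 0.2352]
eef_rot: [[-0.001, 0.002, 1.0], [-1.0, 0.0, -0.001], [-0.0, -1.0, 0.002]]
wrist_force: [-0.5, -1.2, -0.2]
gripper_width: 0.0854
t [-0.2848  0.1064 -0.095 ] r [-0.0014 -0.0727 -0.0001] dist 0.2548 w 0.0854 pos [0.6317 0.1031 0.2352] F [-0.5 -1.2 -0.2]
```

```bash
python3 -m crank '[{"translation":[-0.03,0,-0.01],"rotation":[0,-0.02,0],"hand":1},{"translation":[-0.08,0,-0.027],"rotation":[0,-0.04,0],"hand":1},{"translation":[-0.13,0.01,-0.043],"rotation":[0,-0.06,0],"hand":1},{"translation":[-0.18,0.04,-0.06],"rotation":[0,-0.072,0],"hand":1},{"translation":[-0.225,0.07,-0.075],"rotation":[0,-0.072,0],"hand":1},{"translation":[-0.26,0.09,-0.087],"rotation":[0,-0.072,0],"hand":1},{"translation":[-0.28,0.102,-0.093],"rotation":[0,-0.072,0],"hand":1},{"translation":[-0.285,0.105,-0.0945],"rotation":[0,-0.072,0],"hand":1},{"translation":[-0.285,0.105,-0.0945],"rotation":[0,-0.072,0],"hand":1}]' 40
python3 - <<'E'
from h import *
go(.556,.331,.03,-83.5)
p,d=imaging.snapshot('side');np.savez('pics/a.npz',p=p,d=d);cv2.imwrite('pics/s10.png',cv2.resize(p[60:220,220:420,::-1],None,fx=3.7,fy=3.7))
X,s=box('side',d,.55,.72,.03,.18,.138,.155); P=X[s]
print('cap',circ(P,.028,[.63,.1]))
X,s=box('side',d,.55,.72,.03,.18,.168,.19);P=X[s];print(len(P),P.mean(0),P[:,2].max())
X,s=box('side',d,.5,.62,.26,.38,.01,.045);P=X[s]
X,s=box('side',d,.5,.62,.26,.38,.045,.06);P=X[s];print(cv2.minAreaRect(P[:,:2].astype(np.float32)*1000))
E
```

```text
clock: 23.9
ee_pos: [0.5554, 0.3309, 0.1494]
eef_rot: [[0.113, -0.001, 0.994], [-0.994, -0.001, 0.113], [0.001, -1.0, -0.001]]
wrist_force: [-0.4, -0.7, 0.6]
gripper_width: 0.0856
t [-0.0002  0.1492  0.0009] r [ 0.0007 -0.0003  0.0004] dist 0.1194 w 0.0856 pos [0.5554 0.3309 0.1494] F [-0.4 -0.7  0.6]
cap (array([0.6311, 0.1027]), np.float64(0.0009))
60 [0.63016882 0.09710279 0.17236599] 0.17904741894451134
((556.6444702148438, 330.7654724121094), (40.22294998168945, 53.03045654296875), 5.555324554443359)
```

View pics/s10.png

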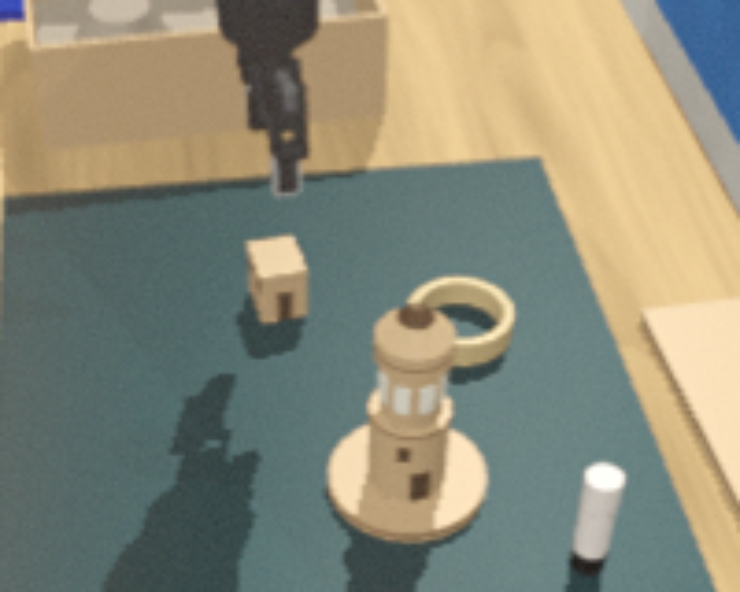

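The lighthouse is complete and centred (cap at 413,330 of the crop). Next, the walls.

```bash
python3 -m crank '[{"translation":[0,0.03,0.001],"rotation":[0,0,0],"hand":1},{"translation":[0,0.075,0.001],"rotation":[0,0,0],"hand":1},{"translation":[0,0.115,0.001],"rotation":[0,0,0],"hand":1},{"translation":[0,0.14,0.001],"rotation":[0,0,0],"hand":1},{"translation":[0,0.149,0.001],"rotation":[0,0,0],"hand":1},{"translation":[0,0.149,0.001],"rotation":[0,0,0],"hand":1}]' 40
python3 -m crank '[{"translation":[0,0,0],"rotation":[0,0,0],"hand":-1},{"translation":[0,0,0],"rotation":[0,0,0],"hand":-1},{"translation":[0,0,0],"rotation":[0,0,0],"hand":-1},{"translation":[0,0,0],"rotation":[0,0,0],"hand":-1},{"translation":[0,0,0],"rotation":[0,0,0],"hand":-1},{"translation":[0,0,0],"rotation":[0,0,0],"hand":-1},{"translation":[0,0,0],"rotation":[0,0,0],"hand":-1},{"translation":[0,0,0],"rotation":[0,0,0],"hand":-1}]' 40
python3 -m crank '[{"translation":[0,-0.015,0],"rotation":[0,0,0],"hand":-1},{"translation":[0,-0.05,0],"rotation":[0,0,0],"hand":-1},{"translation":[0,-0.09,0],"rotation":[0,0,0],"hand":-1},{"translation":[0,-0.115,0],"rotation":[0,0,0],"hand":-1},{"translation":[0,-0.12,0],"rotation":[0,0,0],"hand":-1},{"translation":[0,-0.12,0],"rotation":[0,0,0],"hand":-1}]' 40
python3 -c "
from h import *
go(.54,.331,.125,-83.5)
go(.6034,-.1358,.125,-90)"
```

```text
clock: 24.55
ee_pos: [0.5569, 0.3302, 0.0308]
eef_rot: [[0.111, -0.001, 0.994], [-0.994, -0.0, 0.111], [0.0, -1.0, -0.001]]
wrist_force: [0.0, -0.2, 1.0]
gripper_width: 0.0854
clock: 25.35
ee_pos: [0.5573, 0.3315, 0.0324]
eef_rot: [[0.112, 0.002, 0.994], [-0.994, 0.001, 0.112], [-0.001, -1.0, 0.002]]
wrist_force: [0.1, -2.5, 8.5]
gripper_width: 0.0498
clock: 25.95
ee_pos: [0.5569, 0.3315, 0.1283]
eef_rot: [[0.112, 0.002, 0.994], [-0.994, 0.001, 0.112], [-0.001, -1.0, 0.002]]
wrist_force: [0.3, -0.6, -0.8]
gripper_width: 0.0497
t [-0.0018  0.0041 -0.021 ] r [-0.0012 -0.0006 -0.0005] dist 0.0172 w 0.0497 pos [0.5569 0.3315 0.1283] F [ 0.3 -0.6 -0.8]
t [ 0.5869  0.0036 -0.0078] r [-0.0012  0.0716 -0.0006] dist 0.4696 w 0.0497 pos [0.5569 0.3315 0.1283] F [ 0.3 -0.6 -0.8]
```

The straight line would cross the lighthouse, so I go round it on the robot's side.

```bash
python3 -m crank '[{"translation":[0.015,0,-0.0126],"rotation":[0,0,0],"hand":-1},{"translation":[0.053,0,-0.044],"rotation":[0,0,0],"hand":-1},{"translation":[0.095,0,-0.08],"rotation":[0,0.01,0],"hand":-1},{"translation":[0.13,0,-0.11],"rotation":[0,0.02,0],"hand":-1},{"translation":[0.165,0,-0.128],"rotation":[0,0.03,0],"hand":-1},{"translation":[0.215,0,-0.134],"rotation":[0,0.04,0],"hand":-1},{"translation":[0.265,0,-0.139],"rotation":[0,0.05,0],"hand":-1},{"translation":[0.315,0,-0.145],"rotation":[0,0.06,0],"hand":-1},{"translation":[0.365,0,-0.15],"rotation":[0,0.0715,0],"hand":-1},{"translation":[0.4,0,-0.1545],"rotation":[0,0.0715,0],"hand":-1}]' 40
python3 -c "
from h import *
go(.6034,-.1358,.125,-90)"
```

```text
clock: 26.95
ee_pos: [0.4686, -0.0027, 0.1262]
eef_rot: [[-0.001, -0.002, 1.0], [-1.0, 0.0, -0.001], [-0.0, -1.0, -0.002]]
wrist_force: [1.2, 0.1, 0.2]
gripper_width: 0.0496
t [0.1661 0.0012 0.1687] r [ 0.001  -0.0009 -0.    ] dist 0.1894 w 0.0496 pos [ 0.4686 -0.0027  0.1262] F [1.2 0.1 0.2]
```

```bash
python3 -m crank '[{"translation":[0.02,0,0.02],"rotation":[0,0,0],"hand":-1},{"translation":[0.055,0,0.056],"rotation":[0,0,0],"hand":-1},{"translation":[0.09,0,0.092],"rotation":[0,0,0],"hand":-1},{"translation":[0.125,0,0.127],"rotation":[0,0,0],"hand":-1},{"translation":[0.15,0,0.153],"rotation":[0,0,0],"hand":-1},{"translation":[0.163,0,0.166],"rotation":[0,0,0],"hand":-1},{"translation":[0.166,0,0.1685],"rotation":[0,0,0],"hand":-1},{"translation":[0.166,0,0.1685],"rotation":[0,0,0],"hand":-1},{"translation":[0.166,0,0.1685],"rotation":[0,0,0],"hand":-1}]' 40
python3 - <<'E'
from h import *
go(.6034,-.1358,.0474)
p,d=imaging.snapshot('side');np.savez('pics/a.npz',p=p,d=d);cv2.imwrite('pics/s11.png',cv2.resize(p[140:320,240:440,::-1],None,fx=3.3,fy=3.3))
X,s=box('side',d,.5,.7,-.25,-.03,.09,.16);h=cv2.cvtColor(p,cv2.COLOR_RGB2HSV); b=s&(h[...,2]>110); P=X[b]
im=p[...,::-1].copy(); im[b]=(0,255,0); cv2.imwrite('pics/m.png',cv2.resize(im[140:320,240:440],None,fx=3.3,fy=3.3))
print(P.min(0),P.max(0),np.percentile(P,[3,97],axis=0),cv2.minAreaRect(P[:,:2].astype(np.float32)*1000))
X,s=box('side',d,.5,.7,-.25,-.03,.008,.03); P=X[s]; print(np.percentile(P,[1,99],axis=0))
E
```

```text
clock: 27.85
ee_pos: [0.6031, -0.1324, 0.1266]
eef_rot: [[0.001, -0.002, 1.0], [-1.0, 0.001, 0.001], [-0.001, -1.0, -0.002]]
wrist_force: [0.1, -0.6, -0.0]
gripper_width: 0.0495
t [0.0043 0.099  0.0006] r [ 0.001   0.0004 -0.0003] dist 0.0792 w 0.0495 pos [ 0.6031 -0.1324  0.1266] F [ 0.1 -0.6 -0. ]
[ 0.58177483 -0.17178884  0.09410473] [ 0.62225049 -0.10498736  0.15886807] [[ 0.58246562 -0.16542508  0.09736598]
 [ 0.61772516 -0.11149974  0.14687992]] ((594.5942993164062, -142.10519409179688), (35.41011047363281, 67.56633758544922), 26.611780166625977)
[[ 0.55003672 -0.19188438  0.00960989]
 [ 0.65792596 -0.08476149  0.01590964]]
```

View pics/s11.png

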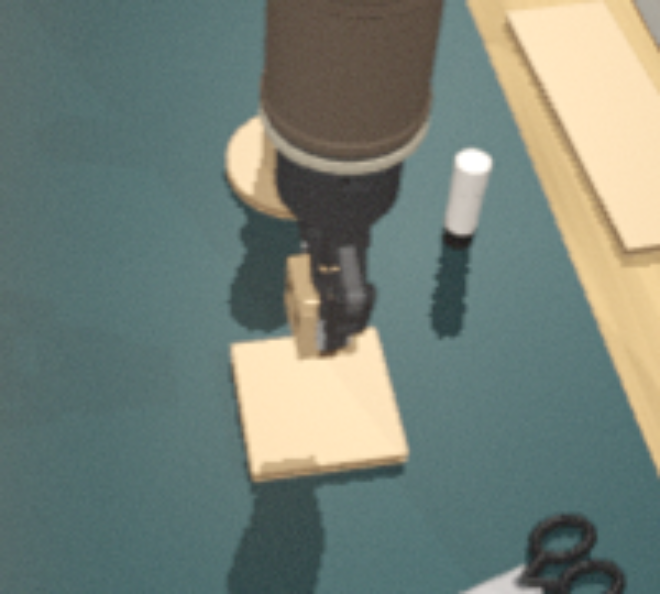

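View pics/m.png

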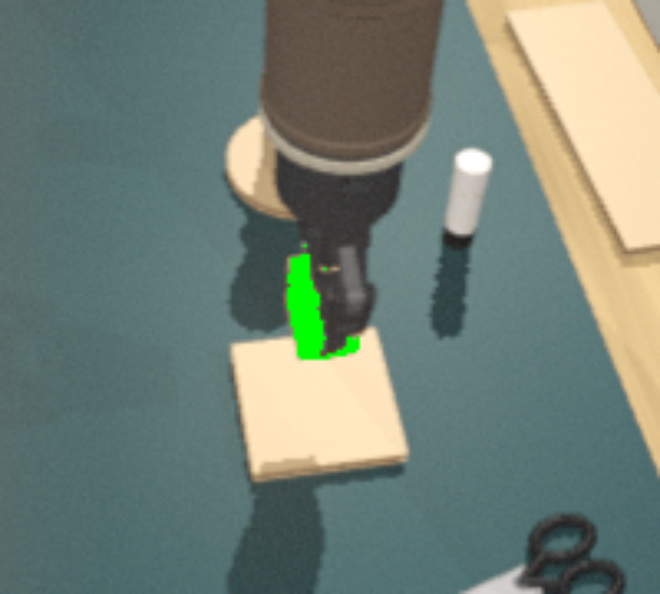

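```bash
python3 -m crank '[{"translation":[0.002,0.02,0.001],"rotation":[0,0,0],"hand":-1},{"translation":[0.0025,0.05,0.001],"rotation":[0,0,0],"hand":-1},{"translation":[0.0025,0.075,0.001],"rotation":[0,0,0],"hand":-1},{"translation":[0.0025,0.088,0.001],"rotation":[0,0,0],"hand":-1},{"translation":[0.0025,0.093,0.001],"rotation":[0,0,0],"hand":-1},{"translation":[0.0025,0.095,0.001],"rotation":[0,0,0],"hand":-1},{"translation":[0.0025,0.095,0.001],"rotation":[0,0,0],"hand":-1}]' 40
python3 -m crank '[{"translation":[0,0.001,0],"rotation":[0,0,0],"hand":-1},{"translation":[0,0.0015,0],"rotation":[0,0,0],"hand":-1},{"translation":[0,0.0015,0],"rotation":[0,0,0],"hand":-1}]' 40
python3 -m crank '[{"translation":[0,0.0007,0],"rotation":[0,0,0],"hand":-1},{"translation":[0,0.001,0],"rotation":[0,0,0],"hand":-1},{"translation":[0,0.001,0],"rotation":[0,0,0],"hand":-1}]' 40
```

```text
clock: 28.6
ee_pos: [0.6054, -0.1355, 0.0513]
eef_rot: [[0.0, 0.001, 1.0], [-1.0, -0.0, 0.0], [0.0, -1.0, 0.001]]
wrist_force: [0.7, -1.1, -0.2]
gripper_width: 0.0494
clock: 28.9
ee_pos: [0.6053, -0.1356, 0.0501]
eef_rot: [[-0.0, 0.001, 1.0], [-1.0, -0.0, -0.0], [0.0, -1.0, 0.001]]
wrist_force: [0.1, 0.4, -0.8]
gripper_width: 0.0494
clock: 29.2
ee_pos: [0.6051, -0.1355, 0.0489]
eef_rot: [[0.0, 0.0, 1.0], [-1.0, 0.0, 0.0], [-0.0, -1.0, 0.0]]
wrist_force: [0.7, 0.3, -1.7]
gripper_width: 0.0495
```

```bash
python3 -m crank '[{"translation":[0,0.0012,0],"rotation":[0,0,0],"hand":-1},{"translation":[0,0.0024,0],"rotation":[0,0,0],"hand":-1},{"translation":[0,0.0035,0],"rotation":[0,0,0],"hand":-1},{"translation":[0,0.0035,0],"rotation":[0,0,0],"hand":-1}]' 40
python3 -m crank '[{"translation":[0,0.0007,0],"rotation":[0,0,0],"hand":-1},{"translation":[0,0.0014,0],"rotation":[0,0,0],"hand":-1},{"translation":[0,0.0014,0],"rotation":[0,0,0],"hand":-1}]' 40
python3 -m crank '[{"translation":[0,0.0007,0],"rotation":[0,0,0],"hand":-1},{"translation":[0,0.001,0],"rotation":[0,0,0],"hand":-1},{"translation":[0,0.001,0],"rotation":[0,0,0],"hand":-1}]' 40
```

```text
clock: 29.6
ee_pos: [0.605, -0.1355, 0.046]
eef_rot: [[0.0, -0.0, 1.0], [-1.0, 0.0, 0.0], [-0.0, -1.0, -0.0]]
wrist_force: [0.4, 0.0, -1.3]
gripper_width: 0.0495
clock: 29.9
ee_pos: [0.6051, -0.1355, 0.0449]
eef_rot: [[0.0, -0.0, 1.0], [-1.0, 0.0, 0.0], [-0.0, -1.0, -0.0]]
wrist_force: [0.2, -0.4, -0.0]
gripper_width: 0.0492
clock: 30.2
ee_pos: [0.6052, -0.1355, 0.0444]
eef_rot: [[0.0, 0.0, 1.0], [-1.0, -0.0, 0.0], [0.0, -1.0, 0.0]]
wrist_force: [-1.3, 0.0, 3.7]
gripper_width: 0.0493
```

```bash
python3 -m crank '[{"translation":[0,0,0],"rotation":[0,0,0],"hand":0.3},{"translation":[0,0,0],"rotation":[0,0,0],"hand":0.5},{"translation":[0,0,0],"rotation":[0,0,0],"hand":0.7},{"translation":[0,0,0],"rotation":[0,0,0],"hand":1},{"translation":[0,0,0],"rotation":[0,0,0],"hand":1},{"translation":[0,0,0],"rotation":[0,0,0],"hand":1},{"translation":[0,0,0],"rotation":[0,0,0],"hand":1},{"translation":[0,0,0],"rotation":[0,0,0],"hand":1}]' 40
python3 -m crank '[{"translation":[0,-0.02,0],"rotation":[0,0,0],"hand":1},{"translation":[0,-0.07,0],"rotation":[0,0,0],"hand":1},{"translation":[0,-0.11,0],"rotation":[0,0,0],"hand":1},{"translation":[0,-0.13,0],"rotation":[0,0,0],"hand":1},{"translation":[0,-0.135,0],"rotation":[0,0,0],"hand":1}]' 40
python3 -c "
from h import *
go(.5535,-.375,.14,-105)"
```

```text
clock: 31.0
ee_pos: [0.6051, -0.1355, 0.0442]
eef_rot: [[0.0, 0.0, 1.0], [-1.0, 0.0, 0.0], [-0.0, -1.0, 0.0]]
wrist_force: [0.5, 0.6, 0.1]
gripper_width: 0.0855
clock: 31.5
ee_pos: [0.6064, -0.1358, 0.1556]
eef_rot: [[0.0, 0.004, 1.0], [-1.0, -0.001, 0.0], [0.001, -1.0, 0.004]]
wrist_force: [-0.0, -0.4, -0.1]
gripper_width: 0.0856
t [ 0.299   0.0195 -0.0662] r [-0.0027  0.1667  0.0004] dist 0.2455 w 0.0856 pos [ 0.6064 -0.1358  0.1556] F [-0.  -0.4 -0.1]
```

```bash
python3 -m crank '[{"translation":[0.03,0,-0.006],"rotation":[0,0.03,0],"hand":1},{"translation":[0.08,0,-0.018],"rotation":[0,0.06,0],"hand":1},{"translation":[0.13,0,-0.029],"rotation":[0,0.1,0],"hand":1},{"translation":[0.18,0,-0.04],"rotation":[0,0.14,0],"hand":1},{"translation":[0.23,0.01,-0.051],"rotation":[0,0.167,0],"hand":1},{"translation":[0.27,0.013,-0.059],"rotation":[0,0.167,0],"hand":1},{"translation":[0.29,0.014,-0.063],"rotation":[0,0.167,0],"hand":1},{"translation":[0.299,0.014,-0.065],"rotation":[0,0.167,0],"hand":1},{"translation":[0.299,0.014,-0.065],"rotation":[0,0.167,0],"hand":1}]' 40
python3 - <<'E'
from h import *
go(.5535,-.375,.02,-105)
for n in('side','top'):
    p,d=imaging.snapshot(n)
    if n=='side': cv2.imwrite('pics/s12.png',cv2.resize(p[180:400,240:440,::-1],None,fx=2.7,fy=2.7))
    X,s=box(n,d,.52,.7,-.25,-.03,.052,.075);P=X[s];print(n,len(P),np.median(P[:,2]),cv2.minAreaRect(P[:,:2].astype(np.float32)*1000))
    X,s=box(n,d,.52,.7,-.25,-.03,.009,.022);P=X[s];print(n,cv2.minAreaRect(P[:,:2].astype(np.float32)*1000))
E
```

```text
clock: 32.4
ee_pos: [0.553, -0.3747, 0.1408]
eef_rot: [[-0.26, -0.0, 0.966], [-0.966, 0.0, -0.26], [-0.0, -1.0, -0.0]]
wrist_force: [-0.1, -0.3, 0.4]
gripper_width: 0.0854
t [0.0003 0.151  0.0008] r [ 0.0002 -0.0007 -0.0002] dist 0.1208 w 0.0854 pos [ 0.553  -0.3747  0.1408] F [-0.1 -0.3  0.4]
side 0 nan ((0.0, 0.0), (0.0, 0.0), 0.0)
side ((0.0, 0.0), (0.0, 0.0), 0.0)
top 336 0.06270570786669187 ((602.2001953125, -134.35133361816406), (37.92963790893555, 49.93879699707031), 0.40118956565856934)
top ((604.309814453125, -135.38296508789062), (143.09326171875, 150.27919006347656), 21.512683868408203)
  return _methods._mean(a, axis=axis, dtype=dtype,
  ret = ret.dtype.type(ret / rcount)
```

View pics/s12.png

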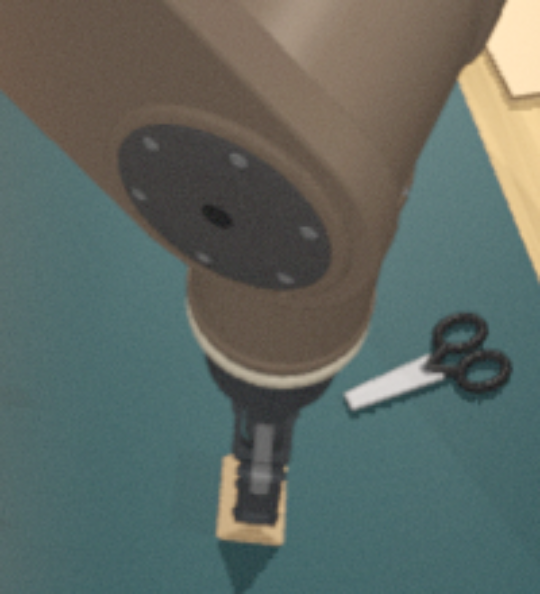

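Walls lie square and centred on the base in the top view. The gripper is aligned over the roof (253,490). Descending.

```bash
python3 -m crank '[{"translation":[0,0.03,0],"rotation":[0,0,0],"hand":1},{"translation":[0,0.075,0],"rotation":[0,0,0],"hand":1},{"translation":[0,0.115,0],"rotation":[0,0,0],"hand":1},{"translation":[0,0.138,0],"rotation":[0,0,0],"hand":1},{"translation":[0,0.147,0],"rotation":[0,0,0],"hand":1},{"translation":[0,0.151,0],"rotation":[0,0,0],"hand":1},{"translation":[0,0.151,0],"rotation":[0,0,0],"hand":1}]' 40
python3 -m crank '[{"translation":[0,0,0],"rotation":[0,0,0],"hand":-1},{"translation":[0,0,0],"rotation":[0,0,0],"hand":-1},{"translation":[0,0,0],"rotation":[0,0,0],"hand":-1},{"translation":[0,0,0],"rotation":[0,0,0],"hand":-1},{"translation":[0,0,0],"rotation":[0,0,0],"hand":-1},{"translation":[0,0,0],"rotation":[0,0,0],"hand":-1},{"translation":[0,0,0],"rotation":[0,0,0],"hand":-1},{"translation":[0,0,0],"rotation":[0,0,0],"hand":-1}]' 40
python3 -m crank '[{"translation":[0,-0.005,0],"rotation":[0,0,0],"hand":-1},{"translation":[0,-0.02,0],"rotation":[0,0,0],"hand":-1},{"translation":[0,-0.04,0],"rotation":[0,0,0],"hand":-1},{"translation":[0,-0.045,0],"rotation":[0,0,0],"hand":-1},{"translation":[0,-0.045,0],"rotation":[0,0,0],"hand":-1}]' 40
python3 - <<'E'
from h import *
p,d=imaging.snapshot('side');cv2.imwrite('pics/s13.png',cv2.resize(p[260:400,240:440,::-1],None,fx=3.7,fy=3.7))
E
```

```text
clock: 33.2
ee_pos: [0.5537, -0.3743, 0.0208]
eef_rot: [[-0.259, 0.001, 0.966], [-0.966, -0.0, -0.259], [0.0, -1.0, 0.001]]
wrist_force: [-0.1, 0.0, 0.1]
gripper_width: 0.0854
clock: 34.0
ee_pos: [0.5537, -0.375, 0.0215]
eef_rot: [[-0.259, 0.001, 0.966], [-0.966, -0.001, -0.259], [0.0, -1.0, 0.002]]
wrist_force: [-0.9, 2.4, 7.3]
gripper_width: 0.0575
clock: 34.5
ee_pos: [0.5538, -0.3752, 0.0578]
eef_rot: [[-0.259, 0.002, 0.966], [-0.966, -0.001, -0.259], [0.001, -1.0, 0.002]]
wrist_force: [0.6, 0.8, -0.7]
gripper_width: 0.0572
```

View pics/s13.png

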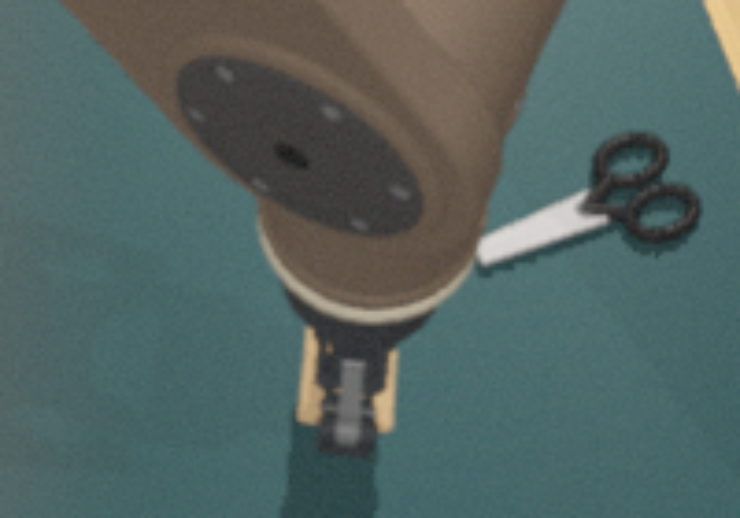

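```bash
python3 -m crank '[{"translation":[0,-0.015,0],"rotation":[0,0,0],"hand":-1},{"translation":[0,-0.05,0],"rotation":[0,0,0],"hand":-1},{"translation":[0,-0.085,0],"rotation":[0,0,0],"hand":-1},{"translation":[0,-0.1,0],"rotation":[0,0,0],"hand":-1},{"translation":[0,-0.1,0],"rotation":[0,0,0],"hand":-1}]' 40
python3 - <<'E'
from h import *
go(.604,-.1355,.135)
E
```

```text
clock: 35.05
ee_pos: [0.554, -0.3753, 0.1381]
eef_rot: [[-0.259, 0.002, 0.966], [-0.966, -0.002, -0.259], [0.001, -1.0, 0.003]]
wrist_force: [0.6, 0.2, -0.8]
gripper_width: 0.0573
t [-0.3057  0.0035 -0.0173] r [-0.0016 -0.167   0.0009] dist 0.2449 w 0.0573 pos [ 0.554  -0.3753  0.1381] F [ 0.6  0.2 -0.8]
```

```bash
python3 -m crank '[{"translation":[-0.02,0,-0.001],"rotation":[0,-0.02,0],"hand":-1},{"translation":[-0.06,0,-0.003],"rotation":[0,-0.04,0],"hand":-1},{"translation":[-0.1,0,-0.006],"rotation":[0,-0.065,0],"hand":-1},{"translation":[-0.145,0,-0.008],"rotation":[0,-0.09,0],"hand":-1},{"translation":[-0.19,0,-0.011],"rotation":[0,-0.115,0],"hand":-1},{"translation":[-0.235,0,-0.014],"rotation":[0,-0.14,0],"hand":-1},{"translation":[-0.27,0,-0.016],"rotation":[0,-0.16,0],"hand":-1},{"translation":[-0.295,0,-0.017],"rotation":[0,-0.167,0],"hand":-1},{"translation":[-0.305,0,-0.0173],"rotation":[0,-0.167,0],"hand":-1},{"translation":[-0.3055,0,-0.0173],"rotation":[0,-0.167,0],"hand":-1}]' 40
python3 -m crank '[{"translation":[0,0,0],"rotation":[0,0,0],"hand":-1},{"translation":[0,0,0],"rotation":[0,0,0],"hand":-1},{"translation":[0,0,0],"rotation":[0,0,0],"hand":-1}]' 40
python3 - <<'E'
from h import *
go(.604,-.1355,.0845)
p,d=imaging.snapshot('side');np.savez('pics/a.npz',p=p,d=d);cv2.imwrite('pics/s14.png',cv2.resize(p[160:300,260:440,::-1],None,fx=4,fy=4))
h=cv2.cvtColor(p,cv2.COLOR_RGB2HSV)
X,s=box('side',d,.55,.66,-.2,-.06,.025,.055);b=s&(h[...,2]>90); P=X[b]; print('walls',np.percentile(P,[2,98],axis=0))
X,s=box('side',d,.55,.66,-.22,-.06,.105,.125);b=s&(h[...,2]>90); P=X[b]; print('roof',len(P),np.percentile(P,[2,98],axis=0))
E
```

```text
clock: 36.05
ee_pos: [0.6026, -0.1337, 0.1352]
eef_rot: [[0.002, -0.002, 1.0], [-1.0, 0.001, 0.002], [-0.001, -1.0, -0.002]]
wrist_force: [-0.3, 0.1, -0.7]
gripper_width: 0.0571
clock: 36.35
ee_pos: [0.6029, -0.136, 0.1361]
eef_rot: [[-0.001, -0.0, 1.0], [-1.0, -0.0, -0.001], [0.0, -1.0, -0.0]]
wrist_force: [-0.3, -0.9, 0.6]
gripper_width: 0.0571
t [-0.0006  0.0645  0.0013] r [ 0.     -0.0007  0.    ] dist 0.0516 w 0.0571 pos [ 0.6029 -0.136   0.1361] F [-0.3 -0.9  0.6]
walls [[ 0.58454055 -0.16289114  0.02639816]
 [ 0.62391954 -0.11504996  0.05464773]]
roof 75 [[ 0.58085591 -0.16692833  0.11614397]
 [ 0.62611925 -0.11064231  0.12491996]]
```

View pics/s14.png

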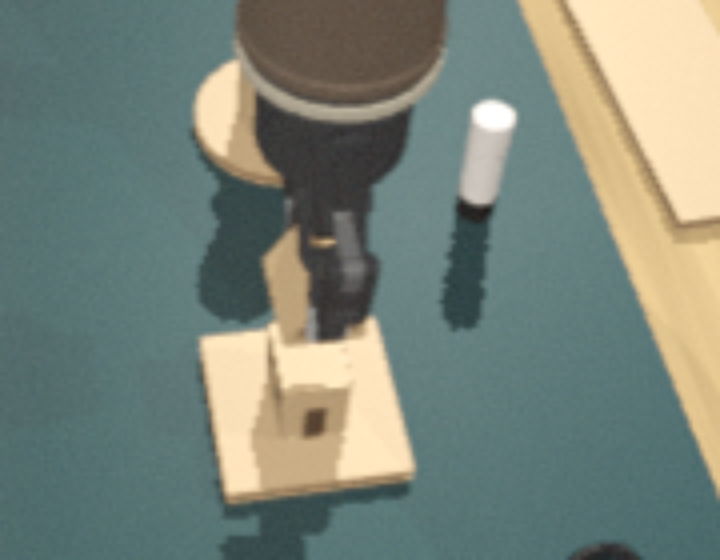

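Roof is centred over the walls within about 1 mm; lowering.

```bash
python3 -m crank '[{"translation":[0,0.012,0.0005],"rotation":[0,0,0],"hand":-1},{"translation":[0,0.032,0.0005],"rotation":[0,0,0],"hand":-1},{"translation":[0,0.048,0.0005],"rotation":[0,0,0],"hand":-1},{"translation":[0,0.056,0.0005],"rotation":[0,0,0],"hand":-1},{"translation":[0,0.059,0.0005],"rotation":[0,0,0],"hand":-1},{"translation":[0,0.0605,0.0005],"rotation":[0,0,0],"hand":-1},{"translation":[0,0.0605,0.0005],"rotation":[0,0,0],"hand":-1}]' 40
python3 -m crank '[{"translation":[0,0.001,0],"rotation":[0,0,0],"hand":-1},{"translation":[0,0.0018,0],"rotation":[0,0,0],"hand":-1},{"translation":[0,0.0018,0],"rotation":[0,0,0],"hand":-1}]' 40
python3 -m crank '[{"translation":[0,0.0007,0],"rotation":[0,0,0],"hand":-1},{"translation":[0,0.001,0],"rotation":[0,0,0],"hand":-1},{"translation":[0,0.001,0],"rotation":[0,0,0],"hand":-1}]' 40
```

```text
clock: 37.1
ee_pos: [0.6038, -0.1351, 0.088]
eef_rot: [[0.0, 0.0, 1.0], [-1.0, -0.0, 0.0], [0.0, -1.0, 0.0]]
wrist_force: [0.3, -0.2, -1.0]
gripper_width: 0.0575
clock: 37.4
ee_pos: [0.6036, -0.1351, 0.0866]
eef_rot: [[0.0, 0.0, 1.0], [-1.0, -0.0, 0.0], [0.0, -1.0, 0.0]]
wrist_force: [-1.0, -0.4, -0.9]
gripper_width: 0.0574
clock: 37.7
ee_pos: [0.6035, -0.1351, 0.0856]
eef_rot: [[0.0, 0.0, 1.0], [-1.0, -0.0, 0.0], [0.0, -1.0, 0.0]]
wrist_force: [0.3, -0.4, -0.8]
gripper_width: 0.0573
```

```bash
python3 -m crank '[{"translation":[0,0.0008,0],"rotation":[0,0,0],"hand":-1},{"translation":[0,0.0015,0],"rotation":[0,0,0],"hand":-1},{"translation":[0,0.0015,0],"rotation":[0,0,0],"hand":-1}]' 40
python3 -m crank '[{"translation":[0,0.0005,0],"rotation":[0,0,0],"hand":-1},{"translation":[0,0.001,0],"rotation":[0,0,0],"hand":-1},{"translation":[0,0.001,0],"rotation":[0,0,0],"hand":-1}]' 40
python3 -m crank '[{"translation":[0,0.0007,0],"rotation":[0,0,0],"hand":-1},{"translation":[0,0.0007,0],"rotation":[0,0,0],"hand":-1}]' 40
```

```text
clock: 38.0
ee_pos: [0.6035, -0.135, 0.0843]
eef_rot: [[0.0, -0.0, 1.0], [-1.0, 0.0, 0.0], [-0.0, -1.0, -0.0]]
wrist_force: [-0.5, 0.8, -1.2]
gripper_width: 0.0574
clock: 38.3
ee_pos: [0.6035, -0.1351, 0.0835]
eef_rot: [[0.0, -0.0, 1.0], [-1.0, 0.0, 0.0], [-0.0, -1.0, -0.0]]
wrist_force: [-0.1, 0.1, -0.4]
gripper_width: 0.0573
clock: 38.5
ee_pos: [0.6036, -0.1351, 0.0834]
eef_rot: [[0.0, 0.0, 1.0], [-1.0, -0.0, 0.0], [0.0, -1.0, 0.0]]
wrist_force: [-2.7, 1.0, 7.4]
gripper_width: 0.0578
```

```bash
python3 -m crank '[{"translation":[0,-0.0005,0],"rotation":[0,0,0],"hand":0.45},{"translation":[0,-0.0005,0],"rotation":[0,0,0],"hand":0.55},{"translation":[0,-0.0005,0],"rotation":[0,0,0],"hand":0.7},{"translation":[0,-0.0005,0],"rotation":[0,0,0],"hand":1},{"translation":[0,-0.0005,0],"rotation":[0,0,0],"hand":1},{"translation":[0,-0.0005,0],"rotation":[0,0,0],"hand":1},{"translation":[0,-0.0005,0],"rotation":[0,0,0],"hand":1},{"translation":[0,-0.0005,0],"rotation":[0,0,0],"hand":1}]' 40
python3 -m crank '[{"translation":[0,-0.02,0],"rotation":[0,0,0],"hand":1},{"translation":[0,-0.07,0],"rotation":[0,0,0],"hand":1},{"translation":[0,-0.12,0],"rotation":[0,0,0],"hand":1},{"translation":[0,-0.15,0],"rotation":[0,0,0],"hand":1},{"translation":[0,-0.15,0],"rotation":[0,0,0],"hand":1}]' 40
python3 -m crank '[{"translation":[0.02,0,-0.01],"rotation":[0,0,0],"hand":1},{"translation":[0.06,0,-0.03],"rotation":[0,0,0],"hand":1},{"translation":[0.11,0,-0.06],"rotation":[0,0,0],"hand":1},{"translation":[0.16,0,-0.09],"rotation":[0,0,0],"hand":1},{"translation":[0.21,0,-0.12],"rotation":[0,0,0],"hand":1},{"translation":[0.26,0,-0.15],"rotation":[0,0,0],"hand":1},{"translation":[0.3,0,-0.18],"rotation":[0,0,0],"hand":1},{"translation":[0.32,0,-0.19],"rotation":[0,0,0],"hand":1},{"translation":[0.32,0,-0.19],"rotation":[0,0,0],"hand":1},{"translation":[0.32,0,-0.19],"rotation":[0,0,0],"hand":1}]' 40
python3 - <<'E'
from h import *
for n in('top','side'):
    p,d=imaging.snapshot(n);np.savez(f'pics/{n}9.npz',p=p,d=d);cv2.imwrite(f'pics/{n}9.png',p[:,:,::-1])
    def rect(*b):
        X,s=box(n,d,*b);P=X[s];r=cv2.minAreaRect(P[:,:2].astype(np.float32)*1000);return len(P),np.round(r[0],1),np.round(r[1],1),round(r[2],1),P[:,2].max().round(4)
    print(n,'ridge',rect(.54,.67,-.22,-.05,.1,.12),'eaves',rect(.54,.67,-.22,-.05,.062,.12))
    print(n,'cone',rect(.55,.72,.03,.18,.16,.19),'brim',rect(.55,.72,.03,.18,.142,.19))
    print(n,'glue',rect(.7,.8,-.04,.05,.08,.11),'tape',rect(.64,.77,.2,.35,.018,.04))
E
```

```text
clock: 39.3
ee_pos: [0.6035, -0.135, 0.0834]
eef_rot: [[0.0, -0.0, 1.0], [-1.0, 0.0, 0.0], [-0.0, -1.0, -0.0]]
wrist_force: [-0.3, -0.6, -0.0]
gripper_width: 0.0852
clock: 39.8
ee_pos: [0.6055, -0.1356, 0.2073]
eef_rot: [[0.0, 0.006, 1.0], [-1.0, -0.002, 0.0], [0.002, -1.0, 0.006]]
wrist_force: [0.1, -0.5, -0.1]
gripper_width: 0.0853
clock: 40.8
ee_pos: [0.4511, -0.3908, 0.2026]
eef_rot: [[-0.001, -0.001, 1.0], [-1.0, 0.001, -0.001], [-0.001, -1.0, -0.001]]
wrist_force: [-0.2, -0.1, -0.0]
gripper_width: 0.0851
top ridge (82, array([ 602.4, -134.2]), array([ 9.7, 58.1]), 0.3, np.float64(0.1113)) eaves (472, array([ 602.7, -134.2]), array([44.5, 58.1]), 0.5, np.float64(0.1113))
top cone (260, array([627.9, 102.7]), array([44.7, 41.3]), 45.0, np.float64(0.1798)) brim (491, array([628. , 103.5]), array([56. , 54.5]), 2.1, np.float64(0.1798))
top glue (102, array([746. ,   6.6]), array([24.2, 25.7]), 89.8, np.float64(0.1001)) tape (386, array([704. , 272.3]), array([88.1, 89.6]), 1.7, np.float64(0.0329))
side ridge (76, array([ 605.2, -136.7]), array([56.9,  9. ]), 88.6, np.float64(0.1094)) eaves (548, array([ 605.3, -136.7]), array([47.5, 60.3]), 0.6, np.float64(0.1094))Traceback (most recent call last):
  File "<stdin>", line 7, in <module>
  File "<stdin>", line 5, in rect
    return umr_maximum(a, axis, None, out, keepdims, initial, where)
ValueError: zero-size array to reduction operation maximum which has no identity
```

View pics/side9.png

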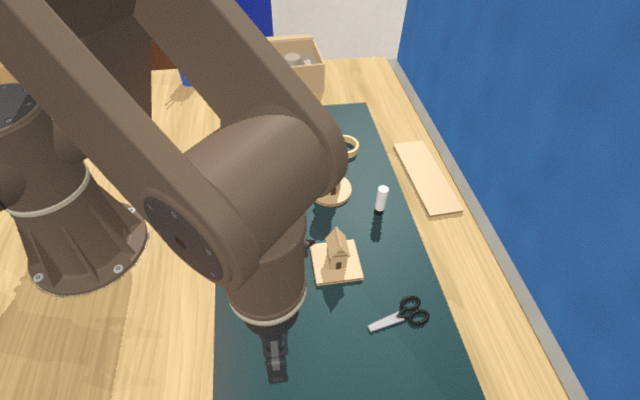

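View pics/top9.png

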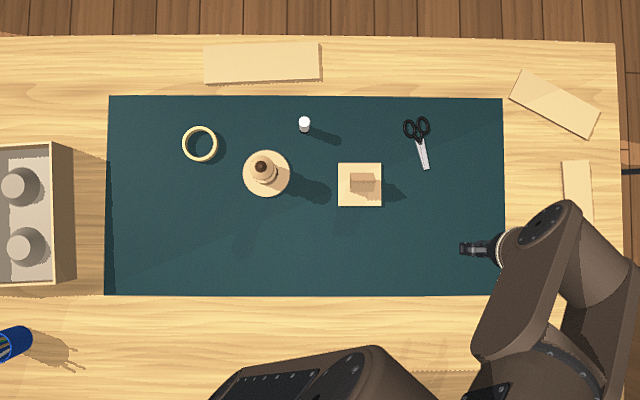

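Both models are complete: the lighthouse is at (266,173) and the cottage at (361,184) in the top view. The tape, glue stick and scissors are where they started. Handing in.

```bash
python3 -c "
from cell import ctrl
print(ctrl.hand_in()); print(ctrl.get_obs()['clock'])"
```

```text
the job is handed in; nothing more can be done
None
the job is handed in; nothing more can be done
```

I built both models and handed the job in at about 41 s of the 128 s allowed. The hand-in gave no verdict. I lowered each piece until the wrist sensed light contact (4–13 N), then released it. Nothing was dropped.

**Last checks:**
- **Lighthouse:** in the final top view the cap sits within about 1 mm of the base centre, with its tip at 0.18 m, which is right for a fully seated stack. Side-view fits taken after each placement put the tower, lantern and cap within about 1.5 mm of each other.
- **Cottage:** both final views put the roof within about 2 mm of the base centre. The ridge is within about 1.5° of the base edges. The walls measured about 0.5 mm off centre and 0.4° off square before the roof went on.
- **Bystanders:** the glue stick and tape measured within about 1 mm of their starting places. I checked the scissors only by eye, and they look unmoved.

**What failed or disagreed:**
- **Side check:** the last side-view check of the cap, glue stick and tape failed because the parked arm hid the lighthouse. Those three final numbers come from the top view only.
- **Cameras:** the two cameras disagree by about 2–3 mm, so I averaged them to set the targets.

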